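Move a drive wheel from its cam-locked bracket to the run-out stand

TASK

Flip the red cam lever of the blue bracket all the way over to the back while the wheel stays in its slots, then draw the wheel forward and lower its axle out of the slots and stand it upright, let go, between the two rubber chocks in front of the bracket. Then take it again in a way for which the stand leaves room for fingers, and lay its axle in both V notches of the run-out stand, wheel centred between them, then let go. Leave the lever open, never let the wheel topple, and do not shift the tape roll, the carton or the power supply.

Things in the scene. Friction and masses are not known exactly. Their poses are not given: they have to be found in the camera images.
- bracket: Fixed blue bracket. Origin on the bench under the axle seat; the slots open to its -x, y runs along the axle, z up. Dark base plate x -140 to +55, y +-45, top z 8 mm. Cheeks 20 to 28 mm either side of y = 0, x -42 to +30, top z 115 mm: only 7 mm beside the wheel, so fingers fit only before and behind it. The open lever's nose stands outside the +y cheek, up to z 128.
- axle_seat (a point): Middle of the seated axle, bracket z 80 mm. In each cheek the axle lies on a level floor behind a 3 mm lip (crest 11 mm toward -x), under a roof 8 mm above it: lift it 4 to 7 mm, then carry it 18 mm toward -x over the lip.
- trough (a point): Centre of the wheel when parked in front of the cheeks: bracket x -105, z 54 mm. It stands on a grey pad (58 mm along x, 50 mm along y, top z 22) between two black chocks, 5 mm high, 44 mm long along y, inner edges 19 mm before and behind it; the tread has about 2 mm of play.
- cam_lever (a joint): Red-handled lever on the +y cheek, hinged about bracket +y. 0 = closed: handle toward bracket -x and 20 degrees down, steel nose before the axle. It swings up and over to +x and stops at 3.25 rad, handle backward, about 14 degrees above level (fully open). Starts at 0 to 0.15. Stays where left (friction about 0.22 N m, 3 N at the knob).
- lever_pivot (a point): Point on the lever's hinge axis, in the middle plane of the handle: bracket x -12, y +46, z 106 mm.
- lever_end (a point): Middle of the round red knob at the handle's end, 78 mm from lever_pivot: a disc of 18 mm diameter, axis along bracket y, flat ends 14 mm apart. Pinch these ends from above and follow the arc about lever_pivot; the knob turns between the fingers.
- wheel: Black rubber drive wheel with orange faces, 64 mm diameter, 26 mm wide, with a fixed steel axle of 12 mm diameter and 124 mm length (62 mm to either side). Origin at its centre, y along the axle; x and z turn with the wheel. About 0.28 kg. It rolls if stood on its tread on a level top.
- stand: Fixed run-out stand, dial gauge at its +x end. Origin on the bench under the middle, y along the axle to be laid in, z up. Base plate x -63 to +87, y +-65, top z 8 mm. Two grey 90 degree V notches, mouth 34 mm, top z 68, at 46 to 54 mm either side of y = 0. Dark posts, 22 mm wide, z to 78 mm, begin 40 mm before and behind the middle: no room there for fingers.
- stand_seat (a point): Centre of the wheel when the axle lies fully in both notches and the wheel is centred, stand z 56 mm. Hold the wheel by its flat faces above the axle to lay it in (32 mm free between each face and notch).
- tape: Roll of black tape, 64 mm across, 19 mm high, bystander. Origin under its centre.
- wipes: Carton 60x90x28 mm, bystander. Origin under its centre.
- slot_exit (a point): Where the axle's middle leaves the slots: bracket x -44, z 63 mm. Past the lip each slot (20 mm wide) slopes 40 degrees down toward -x; the axle's centre runs along its middle from x -18, z 82 to here. In front of x -50 it may go straight down.
- brick: Black power supply block 40x85x26 mm, bystander. Origin under its centre.
Things that resemble listed ones, but are neither listed nor needed, are in the scene too. There is more than one size of the wheel; the one meant has the size given above.

How it is judged:
By the outcome, as a careful person would: the job done as asked, in the order asked, and still so for the second after the job is handed in, with the robot touching nothing.
It also fails if it takes over 69 s, if anything falls off the work surface, if the arm or the gripper's body presses on something with over 40 N, if the wrist force passes 120 N, or if a joint passes its speed limit or range.

ROBOT

A 6-joint arm with a two-finger parallel gripper is mounted at the origin on a cart in front of the work surface, level with it; the furniture and walls round the work are solid. World frame = base frame: x ahead of the robot, y to its left, z up, the work surface at z = 0. Lengths are in m, angles in rad, forces in N, time in s.
With the tool pointing down it reaches from about 0.35 to 0.725 m from the base axis. Payload 4.3 kg.
Tool frame: the origin (TCP) lies midway between the tips of the shut fingers; the grasp point (between the pads) lies env.grip_point_offset behind it (env.grip_point_offset is the distance from the TCP to the grasp point, in m); x points along the fingers, z is the direction in which the jaws open and shut, and the axes are right-handed (so a half turn about x gives the same grasp; the last joint's range is limited). The gripper opens to 85 mm and grips with 20 to 120 N. Pads are 22 mm wide; open, the fingers measure 114 mm over their backs; the gripper's body (76 mm by 85 mm) begins 54 mm behind the grasp point. The pads swing forward as they close: fully open they stand 13 mm farther back than shut.
Start: joints at [-1.228, 0.377, 0.081, 1.274, 0, 1.46], TCP at [0.252, -0.517, 0.231] pointing down, gripper open.
Joint ranges: [-2.72, 2.72], [-0.84, 1.66], [-1.02, 1.22], [-1.77, 2.12], [-1.37, 1.28], [-3.14, 3.14]. Speed limits (rad/s): [2.57, 2.57, 3.14, 3.14, 3.14, 3.14].

INTERFACE

Orientations are given as [roll, pitch, yaw] about the fixed x, y, z axes, in that order (R = Rz(yaw) Ry(pitch) Rx(roll)).
In Python, from rig import env gives the robot as it stands.
- The arm moves only by the tool apply_moves, never from a script. Its argument "moves" is text: rows parted by semicolons, each of 7 numbers parted by spaces: the finger opening in m, from 0 to 0.0854, then the shift along the tool's x, y, z in m, then the turn, a rotation vector about the tool's x, y, z in rad. A call has 1 to 10 rows; each row is the pose to reach, as a shift and turn from the pose commanded when the call began, along the tool's axes at that moment; what a row does not reach only later rows make up. A row lasts 1/8 s, in which the tool goes at most 62.5 mm and 10.7 degrees, less where a joint would pass 70% of its speed; a pose out of reach is approached as far as the arm can. A call with a gripper value outside its range is refused whole. The fingers move at their own pace and stop on an object; the grip force is fixed at half the most. Time passes only in rows, so rows that repeat a pose let the fingers close. It gives the time, the measured TCP pose, the force and the opening at its end, in the units of the state.
- env.state(): the state, without advancing time (a new reading comes with each control period).
- env.camera(name): name is "scene" or "top"; returns a dict with "frame" (480x640x3 uint8, blue, green, red), "range_z" (480x640 float32, m along the optical axis (not along the pixel's ray), 0 where there is no reading), "fx", "fy", "cx", "cy" (pixels), "rvec" (rotation vector, rad) and "tvec" (3), from world to camera coordinates, as OpenCV has them. Camera axes: x right, y down, z forward; pixel columns grow to the right and rows downward; lengths in m; the calibration is good to about 2 mm. A picture is of the moment at which its call begins.
- env.sign_off(): hands the job in, once; it reports no verdict.
Trained networks look in a picture, given as the dict that the camera call returned (one of the last four; its "shot" number tells which), for a name from the list of things; names that differ only in an ending like _2 or _b are one class to them, and where a whole thing is asked for, a point or a joint stands for the part that bears it (a point fixed in the world has none). Each returns a list of dicts, best first, with "confidence" (0 to 1); they miss things now and then, are a little off and sometimes report something else, mostly with a low value. They report only what shows in the picture. A call takes as long as a camera call. They do not tell look-alikes from the thing itself.
- env.boxes_of(query, picture): "location" ([row, column] in pixels, amid what is visible of it).
- env.spot_point(query, picture): "location" ([row, column] in pixels: a listed point, or the origin of a listed thing).
The state is a dict: "time_s": time; "qpos": joint angles; "dq": joint speeds; "joint_torque": joint torques, N m; "position": TCP position; "orientation": TCP orientation; "force": force on the tool from outside, world axes, zero at the start; "wrist_torque": the same for the moment, N m; "opening": opening from 0.0 (shut) to 1.0 (fully open).
Only numpy, scipy, OpenCV 4.12 (cv2) and the standard library are available. Lean on these libraries where they do the work, as an engineer would, in place of code of your own. Each camera call takes 0.05 s, during which the arm holds its last target.

## Working session

There is one attempt and no reset: what is moved stays moved. The work goes in short steps, Python scripts to look and compute and a tool call to move; the robot and the scene stay as the last step left them, time stands still between calls to the robot, and variables do not carry over. Pictures are saved under pics/ and viewed, and the job is handed in when it is done.

Besides the shell and the picture viewer there is one more tool, called after "Call:" as a command line: name --argument value ..., lists and objects as JSON in quotes. apply_moves: Moves the arm, as the interface text tells. Its arguments: {"type":"object","properties":{"moves":{"type":"string"}},"required":["moves"]}

```bash
ls; mkdir -p pics
cat > h.py <<'E'
import numpy as np, cv2, pickle
from scipy.spatial.transform import Rotation as R
from rig import env
def cam(n,save=None):
    p=env.camera(n)
    if save: cv2.imwrite('pics/'+save,p['frame'])
    return p
def w2c(p):
    return cv2.Rodrigues(np.array(p['rvec'],float))[0], np.array(p['tvec'],float).reshape(3)
def unproj(p,r,c,z=None):
    Rm,t=w2c(p)
    if z is None: z=p['range_z'][int(round(r)),int(round(c))]
    v=np.array([(c-p['cx'])/p['fx'],(r-p['cy'])/p['fy'],1])*z
    return Rm.T@(v-t)
def onplane(p,r,c,h):
    Rm,t=w2c(p)
    d=Rm.T@np.array([(c-p['cx'])/p['fx'],(r-p['cy'])/p['fy'],1]); o=-Rm.T@t
    return o+d*(h-o[2])/d[2]
def proj(p,P):
    Rm,t=w2c(p); v=Rm@np.array(P)+t
    return np.array([p['cy']+p['fy']*v[1]/v[2],p['cx']+p['fx']*v[0]/v[2]])
def cloud(p):
    Rm,t=w2c(p); z=p['range_z']; r,c=np.mgrid[0:480,0:640]
    v=np.stack([(c-p['cx'])/p['fx']*z,(r-p['cy'])/p['fy']*z,z],-1)
    P=(v-t)@Rm; P[z==0]=np.nan
    return P
E
python3 - <<'E'
from h import *
np.set_printoptions(precision=4,suppress=True)
s=env.state(); print(s); print(env.grip_point_offset)
for n in ('scene','top'):
    p=cam(n,n+'0.png'); 
    print(n,{k:p[k] for k in('fx','fy','cx','cy')}, -w2c(p)[0].T@w2c(p)[1])
    for q in ['bracket','axle_seat','trough','cam_lever','lever_pivot','lever_end','wheel','stand','stand_seat','tape','wipes','brick','slot_exit']:
        print(q,[(np.round(d['location'],1),round(d['confidence'],2)) for d in env.spot_point(q,p)][:4])
E
```

```text
pics
{'time_s': 0.0, 'qpos': array([-1.2283,  0.3781,  0.0796,  1.2744, -0.    ,  1.4605]), 'dq': array([ 0.    , -0.0004,  0.0001, -0.0016, -0.0006,  0.0004]), 'joint_torque': array([  0.0014, -46.3605,  26.9875,   0.0208,   0.0001,  -0.    ]), 'position': array([ 0.2513, -0.5164,  0.2304]), 'orientation': array([3.0402, 1.5687, 1.9222]), 'force': array([-0.5232, -0.0348, -0.0052]), 'wrist_torque': array([-0.0603,  0.0118,  0.0505]), 'opening': 0.9981139717377479}
0.0187
scene {'fx': 570.7920527052905, 'fy': 570.7920527052905, 'cx': 313.14061815174364, 'cy': 233.47799841457305} [-0.2685  0.7383  0.593 ]
bracket [(array([278. , 305.5]), 0.93)]
axle_seat [(array([244.6, 308.6]), 0.6)]
trough []Traceback (most recent call last):
  File "<stdin>", line 8, in <module>
ValueError: it knows: axle_seat, bracket, brick, lever_end, lever_pivot, slot_exit, stand, stand_seat, tape, trough, wheel, wipes
```

Run:
```python
from h import *
np.set_printoptions(precision=4,suppress=True)
H=dict(bracket=0,axle_seat=.08,trough=.054,lever_pivot=.106,wheel=.08,stand=0,stand_seat=.056,tape=0,wipes=0,brick=0,slot_exit=.063,lever_end=.08)
for n in ('scene','top'):
    p=cam(n,n+'1.png'); pickle.dump(p,open(n+'1.pkl','wb'))
    print(n,{k:p[k] for k in('fx','fy','cx','cy')}, -w2c(p)[0].T@w2c(p)[1])
    for q in H:
        print(q,[(np.round(d['location'],1),round(d['confidence'],2),onplane(p,*d['location'],H[q])) for d in env.spot_point(q,p)][:4])
```

```text
scene {'fx': 570.7920527052905, 'fy': 570.7920527052905, 'cx': 313.14061815174364, 'cy': 233.47799841457305} [-0.2685  0.7383  0.593 ]
bracket [(array([281.9, 306.8]), 0.67, array([0.5415, 0.2144, 0.    ]))]
axle_seat [(array([244.5, 307.1]), 0.88, array([0.5468, 0.21  , 0.08  ]))]
trough [(array([280.2, 345. ]), 0.88, array([0.4348, 0.2012, 0.054 ]))]
lever_pivot [(array([238.1, 293.3]), 0.67, array([0.5411, 0.2444, 0.106 ])), (array([245.5, 304.5]), 0.63, array([0.5048, 0.2429, 0.106 ]))]
wheel [(array([247. , 311.1]), 0.87, array([0.5341, 0.2092, 0.08  ])), (array([268.8, 234.6]), 0.74, array([0.54  , 0.3682, 0.08  ]))]
stand [(array([245.2, 402.8]), 0.95, array([ 0.5545, -0.0482,  0.    ]))]
stand_seat [(array([226.2, 404.9]), 0.66, array([ 0.5402, -0.0361,  0.056 ]))]
tape [(array([321.3, 198. ]), 0.73, array([0.5361, 0.4472, 0.    ]))]
wipes [(array([240.9, 304.1]), 0.8, array([0.6922, 0.1238, 0.    ]))]
brick [(array([354.9, 222.3]), 0.64, array([0.4278, 0.4517, 0.    ])), (array([321.6, 196.3]), 0.25, array([0.5369, 0.4501, 0.    ]))]
slot_exit [(array([261.7, 323.7]), 0.81, 
[... 615 characters left out ...]
y([244.4, 313.4]), 0.77, array([0.5394, 0.2172, 0.08  ])), (array([210.7, 266.7]), 0.59, array([0.6187, 0.3293, 0.08  ]))]
stand [(array([249.5, 420.5]), 0.57, array([ 0.5451, -0.0462,  0.    ]))]
stand_seat [(array([244. , 425.6]), 0.77, array([ 0.5488, -0.0485,  0.056 ]))]
tape [(array([250.3, 224.9]), 0.83, array([0.5356, 0.4402, 0.    ]))]
wipes [(array([194. , 354.7]), 0.81, array([0.6854, 0.1179, 0.    ])), (array([264.7, 320.3]), 0.62, array([0.5031, 0.2018, 0.    ]))]
brick [(array([292.7, 218.1]), 0.76, array([0.4299, 0.4514, 0.    ]))]
slot_exit [(array([261.4, 320.3]), 0.8, array([0.5021, 0.2007, 0.063 ]))]
lever_end [(array([283.2, 300.1]), 0.63, array([0.4483, 0.2458, 0.08  ]))]
```

View pics/scene0.png

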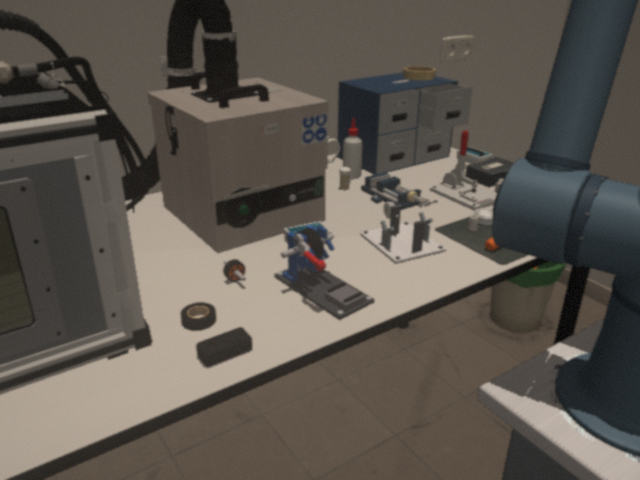

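```bash
ls pics
```

```text
scene0.png
scene1.png
top1.png
```

View pics/top1.png

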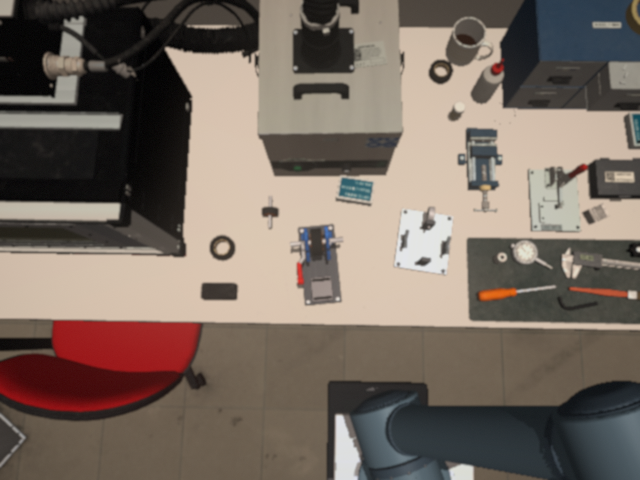

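The top view shows the bracket at about (248,318), handle toward the robot at (300,272), and the stand at (423,240). The decoy small wheel is at (270,211). I'll zoom in and refine.

Run:
```python
from h import *
for n,(r0,r1,c0,c1) in dict(top=(180,310,270,460)).items():
    p=pickle.load(open(n+'1.pkl','rb'))
    im=cv2.resize(p['frame'][r0:r1,c0:c1],None,fx=4.2,fy=4.2,interpolation=cv2.INTER_CUBIC); cv2.imwrite('pics/ztop.png',im)
p=pickle.load(open('scene1.pkl','rb'))
im=cv2.resize(p['frame'][190:325,260:460],None,fx=4,fy=4,interpolation=cv2.INTER_CUBIC); cv2.imwrite('pics/zscene.png',im)
# stand & bracket cloud summary
for n in ('top','scene'):
    p=pickle.load(open(n+'1.pkl','rb'));P=cloud(p)
    d=P[(P[...,0]>.35)&(P[...,0]<.75)&(P[...,1]>-.15)&(P[...,1]<.3)]
    print(n,len(d), np.percentile(d[:,2],[1,5,25,50,75,95,99]))
```

```text
top 34796 [-7.39089999e-01 -3.49231923e-03 -1.75253047e-04  2.77729670e-03
  2.60411906e-02  2.94273469e-01  2.99861564e-01]
scene 41252 [-0.74435273 -0.74082546 -0.00079214  0.00251061  0.10383928  0.26625987
  0.29682194]
```

View pics/ztop.png

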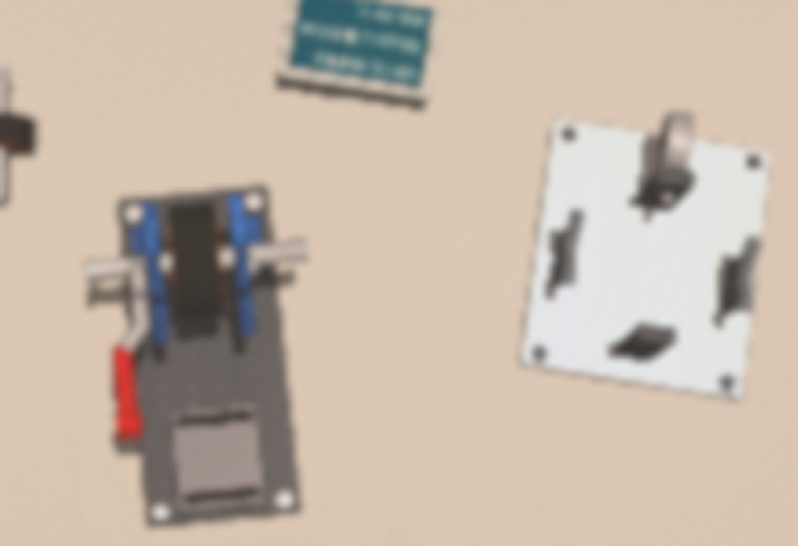

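View pics/zscene.png

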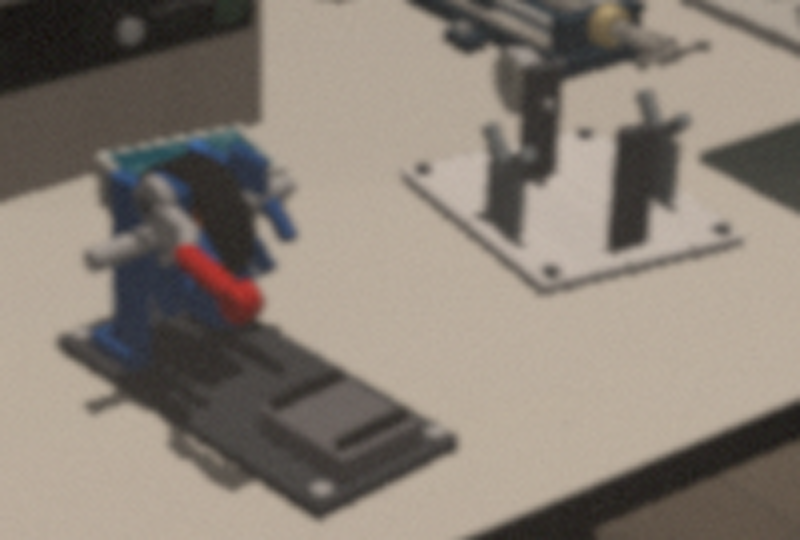

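```bash
cat > fit.py <<'E'
from h import *
from scipy.optimize import least_squares
T=pickle.load(open('top1.pkl','rb'));S=pickle.load(open('scene1.pkl','rb'))
t2=lambda x,y:((y+.5)/4.2-.5+180,(x+.5)/4.2-.5+270)
s2=lambda x,y:((y+.5)/4-.5+190,(x+.5)/4-.5+260)
B=[(55,45),(55,-45),(-140,45),(-140,-45)]
St=[(87,65),(87,-65),(-63,65),(-63,-65)]
def Wp(q,l,z): 
    c,s=np.cos(q[2]),np.sin(q[2]); x,y=np.array(l)/1e3
    return [q[0]+c*x-s*y,q[1]+s*x+c*y,z]
def go(obs,q0):
    f=lambda q:np.concatenate([proj(p,Wp(q,l,z))-px for p,l,z,px in obs])
    r=least_squares(f,q0,loss='soft_l1'); print(r.x, np.rad2deg(r.x[2])); print(f(r.x).round(1).reshape(-1,2).tolist()); return r.x
tb=[(T,B[i],.008,t2(*c)) for i,c in enumerate([(119,198),(268,185),(148,525),(299,510)])]
sb=[(S,B[2],.008,s2(320,508)),(S,B[3],.008,s2(456,434)),(S,B[0],.008,s2(60,336))]
ts=[(T,St[i],.008,t2(*c)) for i,c in enumerate([(553,121),(770,153),(521,364),(743,399)])]
ss=[(S,St[0],.008,s2(403,168)),(S,St[2],.008,s2(543,284)),(S,St[3],.008,s2(742,236))]
np.set_printoptions(precision=4,suppress=True)
for o in (tb,sb,tb+sb): b=go(o,[.545,.21,.1])
for o in (ts,ss,ts+ss): go(o,[.545,-.05,-.1])
for n,P in dict(trough=(-105,0,.054),seat=(0,0,.08),piv=(-12,46,.106),end=(-12-73,46,.106-.0267)).items():
    print(n,Wp(b,P[:2],P[2]),proj(T,Wp(b,P[:2],P[2])),proj(S,Wp(b,P[:2],P[2])))
E
python3 fit.py
```

```text
[0.5473 0.209  0.1099] 6.299403688318889
[[-0.2, -0.3], [-0.5, 0.2], [0.3, -0.5], [0.3, 0.5]]
[0.5455 0.2076 0.1122] 6.428145794934204
[[-0.1, -0.2], [0.4, 1.6], [-0.5, -0.9]]
[0.5466 0.2086 0.1138] 6.518864836878326
[[0.1, -0.2], [-0.3, 0.3], [0.6, -0.1], [0.5, 1.0], [-0.3, -0.9], [0.2, 0.8], [-0.6, -1.6]]
[ 0.5532 -0.0511 -0.1376] -7.88283638768336
[[-0.4, 0.0], [-0.3, 0.2], [0.5, -0.1], [0.2, -0.1]]
[ 0.5524 -0.0515 -0.1513] -8.667306017382517
[[-0.1, -0.4], [0.1, -0.3], [-0.2, 1.0]]
[ 0.5531 -0.0512 -0.1404] -8.042600189161018
[[-0.4, 0.2], [-0.2, 0.3], [0.5, -0.1], [0.3, -0.1], [0.0, -0.9], [0.1, -0.2], [-0.5, 0.8]]
trough [np.float64(0.4423110007614515), np.float64(0.1966487095723431), 0.054] [287.2184 321.6123] [277.6626 344.5692]
seat [np.float64(0.5466321263343348), np.float64(0.20856939576092828), 0.08] [241.4189 317.1408] [244.346  307.7757]
piv [np.float64(0.5294873161291013), np.float64(0.25290961997130545), 0.106] [246.4246 297.2696] [241.6648 292.6733]
end [np.float64(0.4569592954927158), np.float64(0.24462190481162246), 0.0793] [279.4861 300.7453] [269.5712 318.3101]
```

```bash
cat >> h.py <<'E'
np.set_printoptions(precision=4,suppress=True)
BR=np.array([.5468,.2087,.1125]); ST=np.array([.5531,-.0512,-.140])
def loc(q,P):  # local mm xyz -> world m
    c,s=np.cos(q[2]),np.sin(q[2]); x,y,z=np.array(P,float)/1e3
    return np.array([q[0]+c*x-s*y,q[1]+s*x+c*y,z])
def inv(q,W):
    c,s=np.cos(q[2]),np.sin(q[2]); d=np.array(W)-[q[0],q[1],0]
    return np.array([c*d[0]+s*d[1],-s*d[0]+c*d[1],d[2]])*1e3
def cur():
    s=env.state(); return np.array(s['position']),R.from_euler('xyz',s['orientation']).as_matrix()
def toolR(q,xl,zl): # tool x, z axes in local frame of q
    M=R.from_euler('z',q[2]).as_matrix(); x=M@np.array(xl,float); x/=np.linalg.norm(x); z=M@np.array(zl,float); z-=x*(z@x); z/=np.linalg.norm(z)
    return np.stack([x,np.cross(z,x),z],1)
def rel(p,Rt,c=None):
    p0,R0=c or cur()
    return R0.T@(np.array(p)-p0), R.from_matrix(R0.T@Rt).as_rotvec()
E
python3 - <<'E'
from h import *
T=pickle.load(open('top1.pkl','rb'));S=pickle.load(open('scene1.pkl','rb'))
for a in (0,.05,.1,.15):
    d=-np.deg2rad(20)+a
    P=loc(BR,(-12-78*np.cos(d),46,106+78*np.sin(d))); print(a,P,proj(T,P),proj(S,P))
for p,n in ((T,'T'),(S,'S')):
    f=p['frame'].astype(int); m=(f[...,2]>130)&(f[...,1]<70)&(f[...,0]<80)
    m[:230]=0;m[310:]=0;m[:,:280]=0;m[:,340:]=0
    r,c=np.nonzero(m); print(n,len(r),r.min(),r.max(),c.min(),c.max()); 
    k=r>r.max()-(5 if n=='T' else 8); print(r[k].mean(),c[k].mean(), np.nanmean(cloud(p)[r[k],c[k]],0), inv(BR,np.nanmean(cloud(p)[r[k],c[k]],0)))
    C=cloud(p); 
    # gauge height, wheel top
    L=np.stack([inv(ST,x) if np.isfinite(x[0]) else x for x in C[150:300,330:470].reshape(-1,3)])
    g=L[(abs(L[:,1])<60)&(L[:,0]>-60)&(L[:,0]<90)&(L[:,2]>15)]
    for lo in range(-60,90,15):
        h=g[(g[:,0]>=lo)&(g[:,0]<lo+15)]; print(lo,len(h),h[:,2].max() if len(h) else None, h[:,1].min() if len(h) else '',h[:,1].max() if len(h) else '')
p0,R0=cur(); print(R0)
for s in (1,-1):
    print(rel(loc(BR,(-88,46,150)),toolR(BR,(0,0,-1),(0,s,0))))
E
```

```text
0 [0.4569 0.2448 0.0793] [279.5183 300.6521] [269.6126 318.2367]
0.05 [0.4556 0.2447 0.083 ] [279.8775 300.6086] [268.0824 318.7043]
0.1 [0.4546 0.2446 0.0868] [280.1556 300.5564] [266.476 319.106]
0.15 [0.4537 0.2445 0.0906] [280.3512 300.4955] [264.7971 319.4403]
T 77 264 283 298 303
281.04545454545456 300.72727272727275 [0.4522 0.2438 0.0907] [-90.0218  45.4827  90.6868]
-60 69 81.26837508421282 -8.734192489191644 13.135793900229592
-45 21 80.97557966507837 -8.906639814910886 13.249507449669164
-30 33 67.22148826156898 -51.935667796238896 55.90165340233864
-15 66 61.92746087341286 -52.4729100411636 55.960939476326736
0 78 65.05287677615273 -52.06270777548874 56.40846702372268
15 21 66.48148340603285 -51.82090639060813 55.257079750250234
30 86 83.75529914713184 -8.543486173512857 35.58632906531627
45 52 81.8731684457604 -7.9220850263496265 49.392921530401615
60 52 82.48017609701647 -24.688013535951022 9.80630177107622
75 27 73.60820750506262 -53.299041625305826 58.2919889015291
S 91 252 265 305 324
261.1111111111111 317.8333333333333 [0.4556 0.2467 0.0979] [-86.3453  48.016   97.87
[... 153 characters left out ...]
653 -54.83191657658698 56.392830642655404
-15 149 60.40017241969456 -56.84988206703967 55.464275933904126
0 117 64.80551061690957 -54.771303629251435 56.42893789990852
15 16 64.88320695137605 -54.8255865237566 54.128250229402084
30 218 77.76766894276784 -13.062667518370802 12.18687930835539
45 60 79.00782883901627 -12.170311355091565 10.819524652694506
60 66 78.320731754551 -5.911157253539556 10.090426553327001
75 21 72.79872713444885 3.552824066446857 7.5590738623211
[[ 0.      0.8992  0.4375]
 [-0.0001  0.4375 -0.8992]
 [-1.      0.      0.0001]]
(array([ 0.0813,  0.5154, -0.5962]), array([-2.8013,  0.    ,  0.0001]))
(array([ 0.0813,  0.5154, -0.5962]), array([ 0.3403,  0.0001, -0.    ]))
```

Call:
apply_moves --moves "0.04 0.02 0.515 -0.596 -2.8 0 0;0.04 0.02 0.515 -0.596 -2.8 0 0;0.04 0.02 0.515 -0.596 -2.8 0 0;0.04 0.02 0.515 -0.596 -2.8 0 0;0.04 0.02 0.515 -0.596 -2.8 0 0;0.04 0.02 0.515 -0.596 -2.8 0 0;0.04 0.02 0.515 -0.596 -2.8 0 0;0.04 0.02 0.515 -0.596 -2.8 0 0;0.04 0.02 0.515 -0.596 -2.8 0 0;0.04 0.02 0.515 -0.596 -2.8 0 0"

```text
time_s: 2.75
position: [0.4126, 0.0888, 0.2158]
orientation: [-0.939, 1.569, -0.176]
force: [1.6, -1.2, 0.3]
opening: 0.468
```

```bash
cat > tgt.py <<'E'
import sys
from h import *
# usage: tgt.py B|S x y z(mm TCP) xl(3) zl(3)
a=sys.argv; q=BR if a[1]=='B' else ST
v=list(map(float,a[2:]))
p0,R0=cur(); s=env.state()
print('t',s['time_s'],'q',s['qpos'],'F',s['force'],'open',s['opening'])
print('cur local',inv(q,p0)); M=R.from_euler('z',q[2]).as_matrix().T@R0; print('tool x,z local',M[:,0],M[:,2])
d,r=rel(loc(q,v[:3]),toolR(q,v[3:6],v[6:9])); print('shift mm',(d*1e3).round(1),'turn',r.round(3))
E
python3 tgt.py B -87.6 46 150 0 0 -1 0 1 0
```

```text
t 2.75 q [ 0.0618  0.0743 -0.3499  1.145  -0.0004  0.8692] F [ 1.5835 -1.2214  0.3388] open 0.4676992614198459
cur local [-146.8449 -104.052   215.8143]
tool x,z local [ 0.0016 -0.0005 -1.    ] [0.7956 0.6059 0.001 ]
shift mm [ 65.8  83.6 138. ] turn [-0.92   0.     0.002]
```

Call:
apply_moves --moves "0.04 0.04 0.084 0.138 -0.92 0 0;0.04 0.04 0.084 0.138 -0.92 0 0;0.04 0.06 0.084 0.138 -0.92 0 0;0.04 0.066 0.084 0.138 -0.92 0 0;0.04 0.066 0.084 0.138 -0.92 0 0;0.04 0.066 0.084 0.138 -0.92 0 0;0.04 0.066 0.084 0.138 -0.92 0 0"

```text
time_s: 3.62
position: [0.4549, 0.2425, 0.1496]
orientation: [-1.546, 1.57, 0.129]
force: [-0.0, -0.4, -0.1]
opening: 0.467
```

```bash
python3 tgt.py B -87.6 46 68 0 0 -1 0 1 0
python3 - <<'E'
from h import *
for n in('top','scene'):
    p=cam(n); P=loc(BR,(-87.6,46,87)); r,c=proj(p,P).astype(int); print(r,c)
    im=cv2.resize(p['frame'][r-50:r+50,c-60:c+60],None,fx=5,fy=5,interpolation=cv2.INTER_CUBIC); cv2.imwrite(f'pics/a_{n}.png',im)
E
```

```text
t 3.625 q [ 0.3667  0.2973 -0.2494  1.0236 -0.0001  0.2631] F [-0.0186 -0.3655 -0.0787] open 0.46725657420948535
cur local [-87.5439  43.9096 149.632 ]
tool x,z local [ 0.0005  0.     -1.    ] [0.0089 1.     0.    ]
shift mm [81.6  0.1  2.1] turn [-0.009  0.     0.   ]
280 300
266 319
```

View pics/a_scene.png

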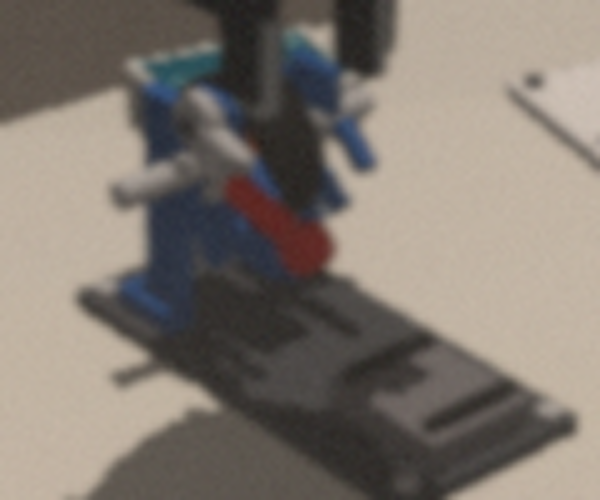

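View pics/a_top.png

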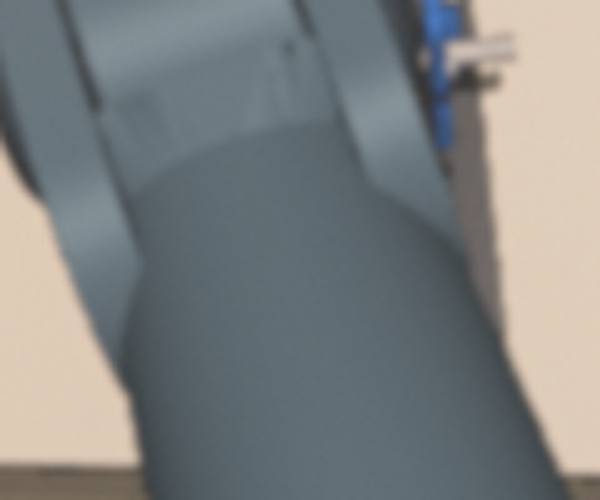

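Call:
apply_moves --moves "0.04 0.04 0 0.002 -0.009 0 0;0.04 0.07 0 0.002 -0.009 0 0;0.04 0.081 0 0.002 -0.009 0 0;0.04 0.081 0 0.002 -0.009 0 0;0 0.081 0 0.002 -0.009 0 0;0 0.081 0 0.002 -0.009 0 0;0 0.081 0 0.002 -0.009 0 0;0 0.081 0 0.002 -0.009 0 0"

```text
time_s: 4.72
position: [0.4559, 0.2445, 0.0694]
orientation: [-1.741, 1.568, -0.055]
force: [2.1, -3.2, 3.5]
opening: 0.151
```

Run:
```python
from h import *
s=env.state(); print(s['opening']*85.4,s['force'],s['wrist_torque'],inv(BR,s['position']))
p=cam('scene'); P=loc(BR,(-87.6,46,87)); r,c=proj(p,P).astype(int)
im=cv2.resize(p['frame'][r-50:r+50,c-60:c+60],None,fx=5,fy=5,interpolation=cv2.INTER_CUBIC); cv2.imwrite(f'pics/b_scene.png',im)
```

```text
12.875601387269729 [ 2.1023 -3.2451  3.5237] [-0.4744 -0.4272 -0.0127] [-86.3327  45.8291  69.3758]
```

View pics/b_scene.png

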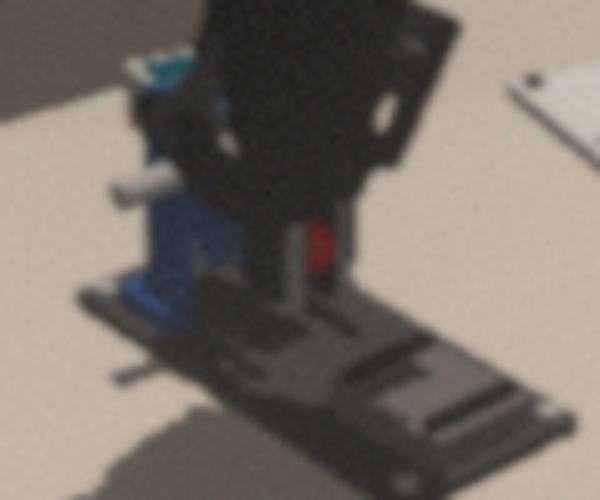

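Run:
```python
import numpy as np
f0=.10
P=lambda f:np.array([-78*np.cos(f-np.deg2rad(20)),78*np.sin(f-np.deg2rad(20))])
for f in list(np.linspace(f0,1.7,9))[1:]: d=P(f)-P(f0); print(round(f,2),'x',round(-d[1]),'y',round(-d[0]))
print()
for f in list(np.linspace(1.7,3.28,9))[1:]: d=P(f)-P(1.7); print(round(f,2),'x',round(-d[1]),'y',round(-d[0]))
```

```text
0.3 x -15 y 2
0.5 x -31 y 2
0.7 x -46 y -2
0.9 x -60 y -9
1.1 x -72 y -19
1.3 x -83 y -30
1.5 x -90 y -44
1.7 x -95 y -59

1.9 x -2 y -15
2.09 x -1 y -31
2.29 x 3 y -45
2.49 x 10 y -59
2.69 x 20 y -71
2.88 x 32 y -81
3.08 x 45 y -89
3.28 x 60 y -93
```

Call:
apply_moves --moves "0 -0.015 0.002 0 0 0 0;0 -0.031 0.002 0 0 0 0;0 -0.046 -0.002 0 0 0 0;0 -0.06 -0.009 0 0 0 0;0 -0.072 -0.019 0 0 0 0;0 -0.083 -0.03 0 0 0 0;0 -0.09 -0.044 0 0 0 0;0 -0.095 -0.059 0 0 0 0;0 -0.095 -0.059 0 0 0 0"

```text
time_s: 5.9
position: [0.5088, 0.2508, 0.1614]
orientation: [1.586, 1.56, -3.01]
force: [-5.2, -2.6, 1.5]
opening: 0.149
```

Run:
```python
from h import *
s=env.state(); print(s['opening']*85.4,s['force'],s['wrist_torque'],inv(BR,s['position']),R.from_euler('xyz',s['orientation']).as_matrix())
p=cam('scene'); P=loc(BR,(-20,46,140)); r,c=proj(p,P).astype(int)
im=cv2.resize(p['frame'][r-50:r+50,c-60:c+60],None,fx=5,fy=5,interpolation=cv2.INTER_CUBIC); cv2.imwrite(f'pics/c_scene.png',im)
```

```text
12.749464717486696 [-5.1537 -2.6138  1.5419] [-0.3878  1.5887  0.0652] [-33.0725  46.0827 161.3654] [[-0.0102 -0.9933 -0.1154]
 [-0.0014 -0.1154  0.9933]
 [-0.9999  0.0103 -0.0002]]
```

View pics/c_scene.png

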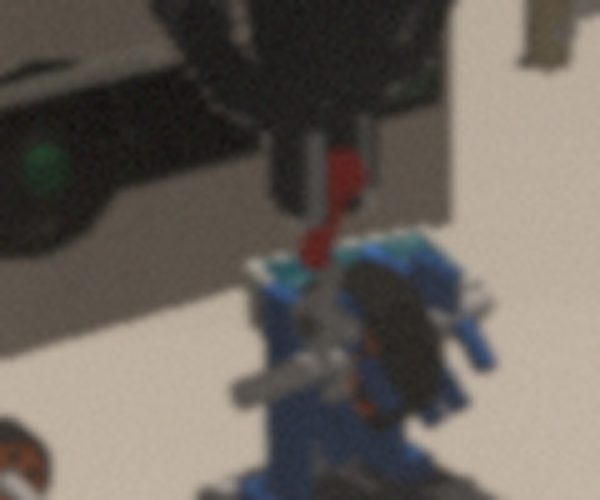

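Call:
apply_moves --moves "0 -0.002 -0.015 0 0 0 0;0 -0.001 -0.031 0 0 0 0;0 0.003 -0.045 0 0 0 0;0 0.01 -0.059 0 0 0 0;0 0.02 -0.071 0 0 0 0;0 0.032 -0.081 0 0 0 0;0 0.045 -0.089 0 0 0 0;0 0.06 -0.093 0 0 0 0;0 0.063 -0.094 0 0 0 0;0 0.063 -0.094 0 0 0 0"

```text
time_s: 7.2
position: [0.6019, 0.2617, 0.0977]
orientation: [1.529, 1.561, -3.07]
force: [-5.9, -0.9, -2.6]
opening: 0.138
```

Run:
```python
from h import *
s=env.state(); print(s['opening']*85.4,s['force'],s['wrist_torque'],inv(BR,s['position']))
p=cam('scene'); P=loc(BR,(20,46,120)); r,c=proj(p,P).astype(int)
im=cv2.resize(p['frame'][r-50:r+50,c-60:c+60],None,fx=5,fy=5,interpolation=cv2.INTER_CUBIC); cv2.imwrite(f'pics/d_scene.png',im)
```

```text
11.765641808465414 [-5.8569 -0.9447 -2.5874] [-0.0772  1.2044 -0.9087] [60.7035 46.522  97.654 ]
```

View pics/d_scene.png

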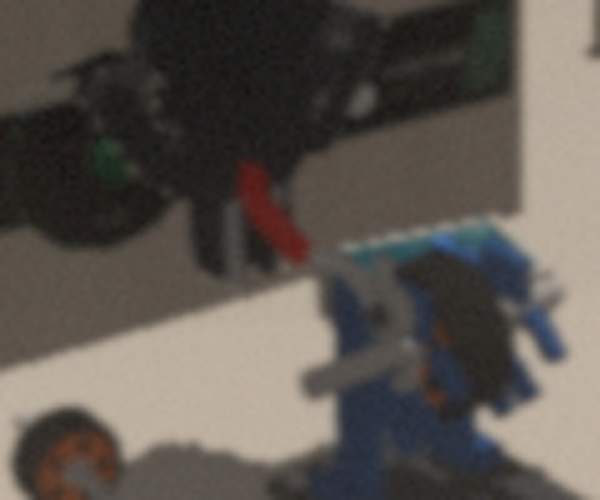

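```bash
cat > lev.py <<'E'
from h import *
p=cam('scene'); pickle.dump(p,open('l.pkl','wb'))
print(env.state()['force'])
for f in (2.5,2.7,2.9,3.0,3.1,3.25):
    d=f-np.deg2rad(20); print(f,proj(p,loc(BR,(-12-78*np.cos(d),46,106+78*np.sin(d)))),loc(BR,(-12-78*np.cos(d),46,106+78*np.sin(d))))
print('pivot',proj(p,loc(BR,(-12,46,106))))
print([(d['location'],d['confidence']) for d in env.spot_point('lever_end',p)])
print([(d['location'],d['confidence']) for d in env.spot_point('lever_pivot',p)])
r,c=proj(p,loc(BR,(20,46,120))).astype(int); print(r-50,c-60)
E
python3 lev.py
```

```text
[-5.1452 -0.648  -3.3423]
2.5 [202.023  277.7148] [0.5722 0.2579 0.1712]
2.7 [204.8406 273.9538] [0.5842 0.2592 0.1614]
2.9 [209.0265 271.0035] [0.5941 0.2603 0.1494]
3.0 [211.5709 269.8597] [0.5981 0.2608 0.1428]
3.1 [214.3797 268.9468] [0.6014 0.2612 0.1357]
3.25 [219.0243 268.0202] [0.605  0.2616 0.1246]
pivot [241.6387 292.5389]
[([215.3, 266.9], 0.78)]
[([239.3, 293.7], 0.57)]
178 221
```

Call:
apply_moves --moves "0.03 0 0 0 0 0 0;0.03 0 0 0 0 0 0;0.03 0 0 0 0 0 0;0.03 -0.04 0 0 0 0 0;0.03 -0.07 0 0 0 0 0;0 -0.07 0 0 0 0 0;0 -0.07 0 0 0 0 0;0 -0.07 0 0 0 0 0"

```text
time_s: 8.4
position: [0.6056, 0.2618, 0.1687]
orientation: [1.785, 1.568, -2.812]
force: [0.2, -0.7, 0.2]
opening: 0.003
```

```bash
python3 tgt.py B 62 46 136 0 0 -1 0 1 0;python3 lev.py
python3 - <<'E'
from h import *
p=pickle.load(open('l.pkl','rb'));cv2.imwrite(f'pics/e_scene.png',cv2.resize(p['frame'][178:278,221:341],None,fx=5,fy=5,interpolation=cv2.INTER_CUBIC))
E
```

```text
t 8.4 q [ 0.3121  0.5782  0.2387  1.2341 -0.      0.1969] F [ 0.2211 -0.7385  0.1944] open 0.0025086763346536907
cur local [ 64.3519  46.2119 168.6945]
tool x,z local [-0.0028 -0.0006 -1.    ] [-0.0027  1.     -0.0006]
shift mm [32.7  2.3 -0.2] turn [ 0.003 -0.001 -0.003]
[ 0.0971 -0.868  -0.0674]
2.5 [202.023  277.7148] [0.5722 0.2579 0.1712]
2.7 [204.8406 273.9538] [0.5842 0.2592 0.1614]
2.9 [209.0265 271.0035] [0.5941 0.2603 0.1494]
3.0 [211.5709 269.8597] [0.5981 0.2608 0.1428]
3.1 [214.3797 268.9468] [0.6014 0.2612 0.1357]
3.25 [219.0243 268.0202] [0.605  0.2616 0.1246]
pivot [241.6387 292.5389]
[([216.1, 265.5], 0.84)]
[([241.9, 295.4], 0.66), ([279.8, 304.4], 0.25)]
178 221
```

View pics/e_scene.png

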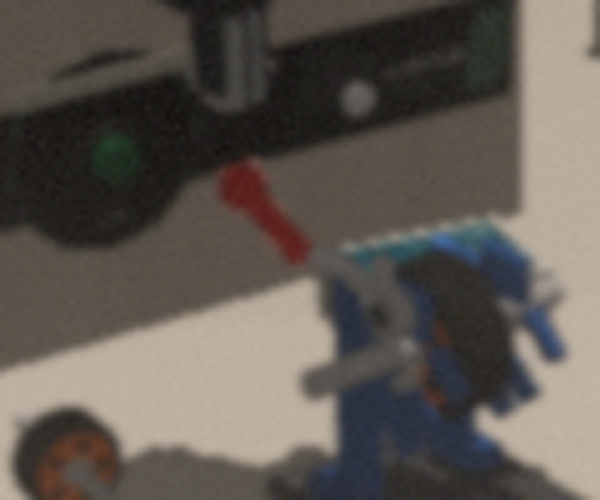

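Call:
apply_moves --moves "0 0.02 0.002 0 0 0 0;0 0.027 0.002 0 0 0 0;0 0.031 0.002 0 0 0 0;0 0.034 0.002 0 0 0 0;0 0.037 0.002 0 0 0 0;0 0.037 0.002 0 0 0 0"

```text
time_s: 9.3
position: [0.6049, 0.2621, 0.1337]
orientation: [-1.226, 1.57, 0.46]
force: [2.5, 0.3, 4.6]
opening: -0.002
```

```bash
python3 tgt.py B 62 46 133 0 0 -1 0 1 0;python3 lev.py
python3 - <<'E'
from h import *
p=pickle.load(open('l.pkl','rb'));cv2.imwrite(f'pics/f_scene.png',cv2.resize(p['frame'][178:278,221:341],None,fx=5,fy=5,interpolation=cv2.INTER_CUBIC))
E
```

```text
t 9.3 q [0.3126 0.5881 0.1643 1.146  0.0002 0.1975] F [2.4661 0.2705 4.6307] open -0.001605166274099054
cur local [ 63.7766  46.5422 133.7346]
tool x,z local [ 0.001   0.0004 -1.    ] [-0.0027  1.      0.0004]
shift mm [ 0.7  1.8 -0.5] turn [0.003 0.    0.001]
[2.3591 0.9046 2.5078]
2.5 [202.023  277.7148] [0.5722 0.2579 0.1712]
2.7 [204.8406 273.9538] [0.5842 0.2592 0.1614]
2.9 [209.0265 271.0035] [0.5941 0.2603 0.1494]
3.0 [211.5709 269.8597] [0.5981 0.2608 0.1428]
3.1 [214.3797 268.9468] [0.6014 0.2612 0.1357]
3.25 [219.0243 268.0202] [0.605  0.2616 0.1246]
pivot [241.6387 292.5389]
[([221.4, 266.0], 0.55)]
[([238.1, 292.7], 0.88)]
178 221
```

View pics/f_scene.png

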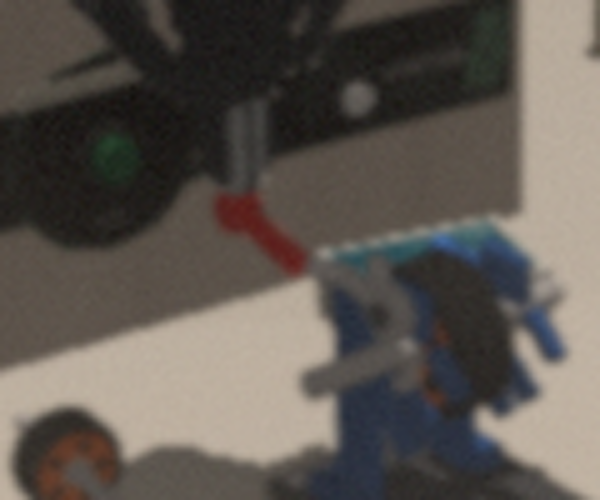

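Call:
apply_moves --moves "0 0.002 0 0 0 0 0;0 0.004 0 0 0 0 0;0 0.004 0 0 0 0 0"

```text
time_s: 9.82
position: [0.605, 0.2622, 0.1328]
orientation: [-1.42, 1.568, 0.267]
force: [-2.4, -1.2, 18.1]
opening: -0.0
```

```bash
python3 tgt.py B 62 46 130 0 0 -1 0 1 0
```

```text
t 9.825 q [ 0.3128  0.5867  0.1595  1.1404 -0.0001  0.1975] F [-2.3699 -1.1621 18.0793] open -0.0003529800588993217
cur local [ 63.8215  46.6056 132.8197]
tool x,z local [ 0.0032  0.0005 -1.    ] [-0.0029  1.      0.0005]
shift mm [ 2.8  1.8 -0.6] turn [0.003 0.    0.003]
```

```bash
python3 tgt.py B -41 0 165 .435 0 -.9 -.9 0 -.435
```

```text
t 9.825 q [ 0.3128  0.5867  0.1595  1.1404 -0.0001  0.1975] F [-2.3699 -1.1621 18.0793] open -0.0003529800588993217
cur local [ 63.8215  46.6056 132.8197]
tool x,z local [ 0.0032  0.0005 -1.    ] [-0.0029  1.      0.0005]
shift mm [-32.5 104.9 -46.3] turn [-1.539  0.351 -0.35 ]
```

Call:
apply_moves --moves "0 -0.06 0 0 0 0 0;0 -0.08 0 0 0 0 0"

```text
time_s: 10.07
position: [0.6039, 0.2621, 0.2118]
orientation: [-0.429, 1.57, 1.257]
force: [0.3, 0.6, 1.3]
opening: -0.003
```

```bash
python3 tgt.py B -41 0 165 .435 0 -.9 -.9 0 -.435
```

```text
t 10.075 q [0.313  0.5618 0.322  1.3307 0.0005 0.1974] F [0.3087 0.6469 1.2687] open -0.0029705437577473327
cur local [ 62.6906  46.655  211.8009]
tool x,z local [ 0.0002  0.0005 -1.    ] [-0.003   1.      0.0005]
shift mm [ 46.8 103.8 -46.4] turn [-1.539  0.354 -0.352]
```

Call:
apply_moves --moves "0.085 0 0.104 -0.046 -1.539 0.354 -0.352;0.085 0 0.104 -0.046 -1.539 0.354 -0.352;0.085 0 0.104 -0.046 -1.539 0.354 -0.352;0.085 0 0.104 -0.046 -1.539 0.354 -0.352;0.085 0 0.104 -0.046 -1.539 0.354 -0.352;0.085 0 0.104 -0.046 -1.539 0.354 -0.352;0.085 0 0.104 -0.046 -1.539 0.354 -0.352;0.085 0.02 0.104 -0.046 -1.539 0.354 -0.352;0.085 0.046 0.104 -0.046 -1.539 0.354 -0.352;0.085 0.046 0.104 -0.046 -1.539 0.354 -0.352"

```text
time_s: 11.32
position: [0.5011, 0.2025, 0.1583]
orientation: [3.137, 1.131, 0.106]
force: [-0.1, 0.1, 0.1]
opening: 0.995
```

```bash
python3 tgt.py B 7 0 65.5 .435 0 -.9 -.9 0 -.435
python3 - <<'E'
from h import *
for n in ('scene','top'):
    p=cam(n); r,c=proj(p,loc(BR,(-20,0,90))).astype(int)
    cv2.imwrite(f'pics/g_{n}.png',cv2.resize(p['frame'][r-60:r+60,c-80:c+80],None,fx=5,fy=5,interpolation=cv2.INTER_CUBIC))
E
```

```text
t 11.325 q [ 0.3183  0.0252 -0.6776  0.4372 -0.0896 -1.3833] F [-0.0926  0.073   0.1164] open 0.9947895182310483
cur local [-46.1162  -1.0283 158.2989]
tool x,z local [ 0.4254 -0.0026 -0.905 ] [-0.905   0.0007 -0.4254]
shift mm [106.6  -1.3  -8.6] turn [-0.001  0.011 -0.003]
```

View pics/g_scene.png

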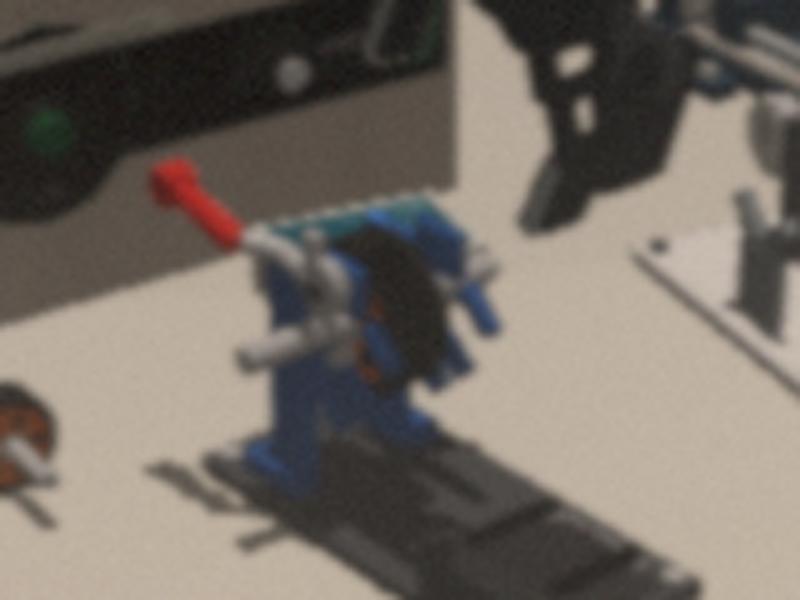

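Call:
apply_moves --moves "0.085 0.03 0 -0.008 0 0.011 -0.003;0.085 0.03 0 -0.008 0 0.011 -0.003;0.085 0.03 0 -0.008 0 0.011 -0.003"

```text
time_s: 11.8
position: [0.527, 0.2068, 0.1409]
orientation: [-3.136, 1.109, 0.118]
force: [-0.0, -0.3, -0.2]
opening: 0.993
```

```bash
python3 tgt.py B 7 0 65.5 .435 0 -.9 -.9 0 -.435
python3 - <<'E'
from h import *
for n in ('scene','top'):
    p=cam(n); r,c=proj(p,loc(BR,(-20,0,90))).astype(int)
    cv2.imwrite(f'pics/h_{n}.png',cv2.resize(p['frame'][r-60:r+60,c-80:c+80],None,fx=5,fy=5,interpolation=cv2.INTER_CUBIC))
E
```

```text
t 11.8 q [ 0.3084  0.0822 -0.6813  0.3529 -0.0845 -1.3945] F [-0.0228 -0.2863 -0.2115] open 0.9929237025674896
cur local [-19.852    0.3714 140.9374]
tool x,z local [ 0.4454  0.0024 -0.8953] [-0.8953  0.0004 -0.4454]
shift mm [79.5  0.6  9.6] turn [-0.    -0.011  0.002]
```

View pics/h_scene.png

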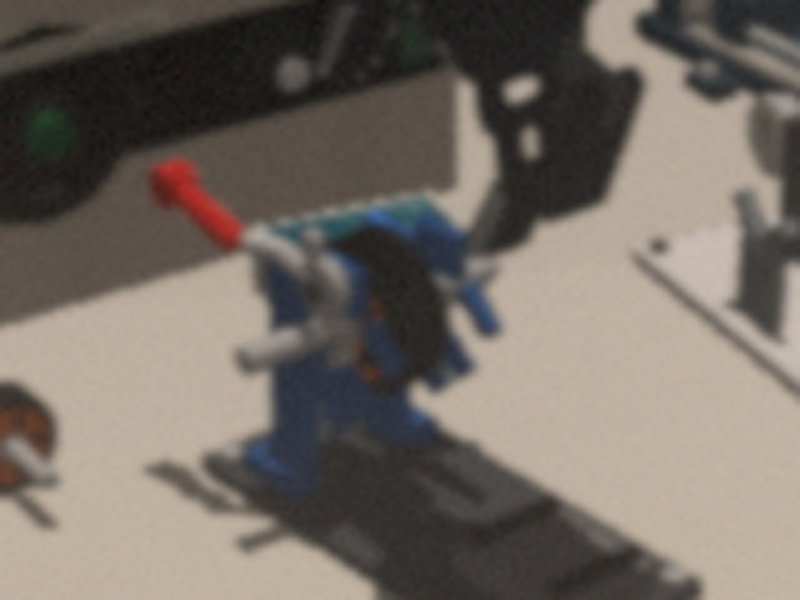

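View pics/h_top.png

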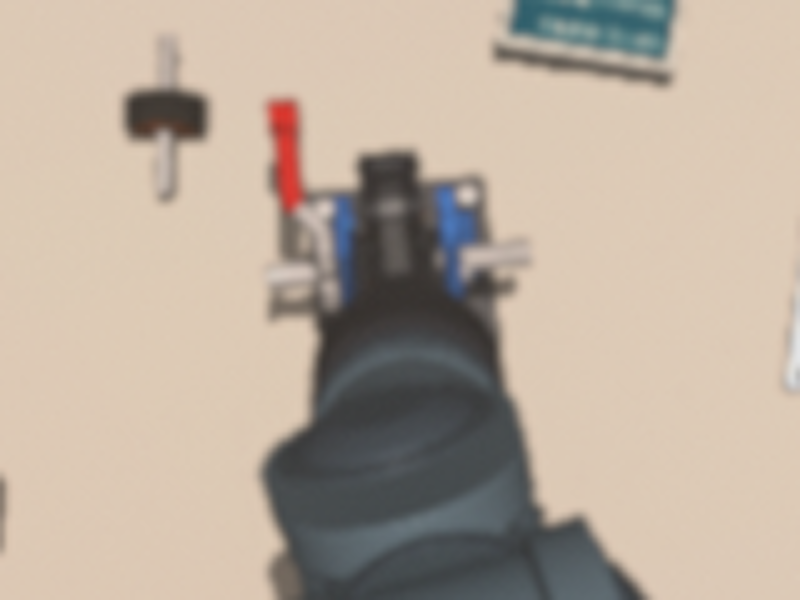

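Call:
apply_moves --moves "0.085 0.01 0 0.009 0 -0.01 0;0.085 0.035 0 0.009 0 -0.01 0;0.085 0.06 0 0.009 0 -0.01 0;0.085 0.07 0 0.009 0 -0.01 0;0.085 0.07 0 0.009 0 -0.01 0"

```text
time_s: 12.52
position: [0.5488, 0.209, 0.0722]
orientation: [-3.138, 1.122, 0.117]
force: [0.3, -0.3, 0.4]
opening: 0.999
```

```bash
python3 tgt.py B 7 0 65.5 .435 0 -.9 -.9 0 -.435
python3 - <<'E'
from h import *
for n in ('scene','top'):
    p=cam(n); r,c=proj(p,loc(BR,(-20,0,90))).astype(int)
    cv2.imwrite(f'pics/i_{n}.png',cv2.resize(p['frame'][r-60:r+60,c-80:c+80],None,fx=5,fy=5,interpolation=cv2.INTER_CUBIC))
E
```

```text
t 12.525 q [ 0.2973  0.2232 -0.7219  0.1828 -0.078  -1.4041] F [ 0.3314 -0.2503  0.4352] open 0.9986365306296965
cur local [ 1.9789  0.0982 72.232 ]
tool x,z local [ 0.4343  0.0019 -0.9008] [-0.9008 -0.0001 -0.4343]
shift mm [ 8.2  0.1 -1.6] turn [0.    0.001 0.002]
```

View pics/i_scene.png

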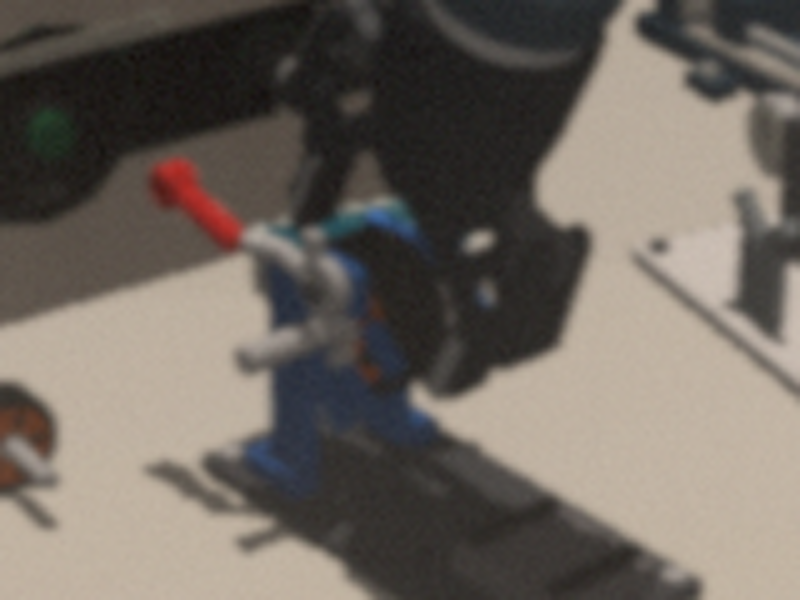

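View pics/i_top.png

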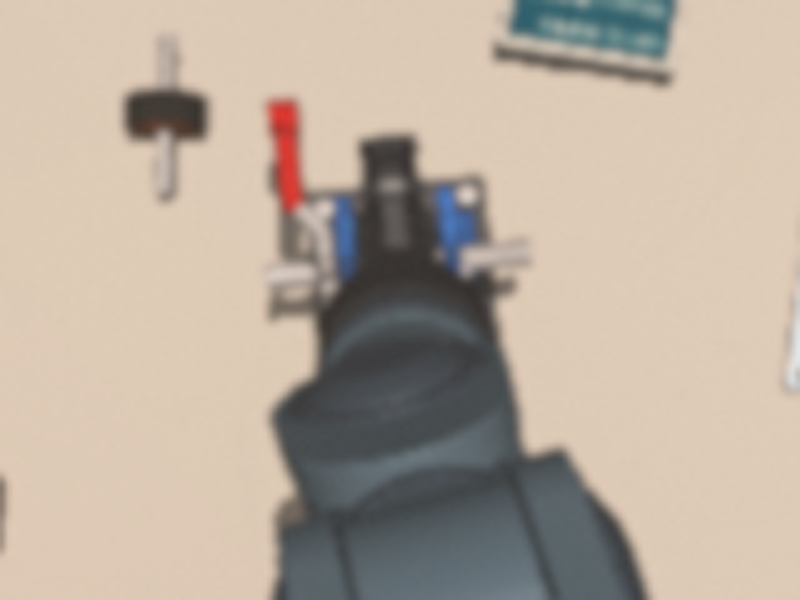

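Call:
apply_moves --moves "0.085 0.009 0 -0.001 0 0 0;0.085 0.009 0 -0.001 0 0 0;0.03 0.009 0 -0.001 0 0 0;0.03 0.009 0 -0.001 0 0 0;0.03 0.009 0 -0.001 0 0 0;0.03 0.009 0 -0.001 0 0 0"

```text
time_s: 13.38
position: [0.5544, 0.2099, 0.0659]
orientation: [-3.137, 1.119, 0.118]
force: [-3.8, -1.4, 5.2]
opening: 0.727
```

```bash
python3 tgt.py B 7 0 65.5 .435 0 -.9 -.9 0 -.435
python3 - <<'E'
from h import *
s=env.state();print(s['force'],s['wrist_torque'])
for n in ('scene','top'):
    p=cam(n); r,c=proj(p,loc(BR,(-20,0,90))).astype(int)
    cv2.imwrite(f'pics/j_{n}.png',cv2.resize(p['frame'][r-60:r+60,c-80:c+80],None,fx=5,fy=5,interpolation=cv2.INTER_CUBIC))
E
```

```text
t 13.375 q [ 0.2955  0.2418 -0.7201  0.1634 -0.0773 -1.4061] F [-3.8288 -1.4052  5.1638] open 0.727009413480969
cur local [ 7.6743  0.3034 65.8779]
tool x,z local [ 0.4366  0.0022 -0.8997] [-0.8997 -0.0003 -0.4366]
shift mm [0.  0.3 0.8] turn [ 0.    -0.002  0.002]
[-3.8288 -1.4052  5.1638] [-0.1719  0.4876  0.0405]
```

View pics/j_scene.png

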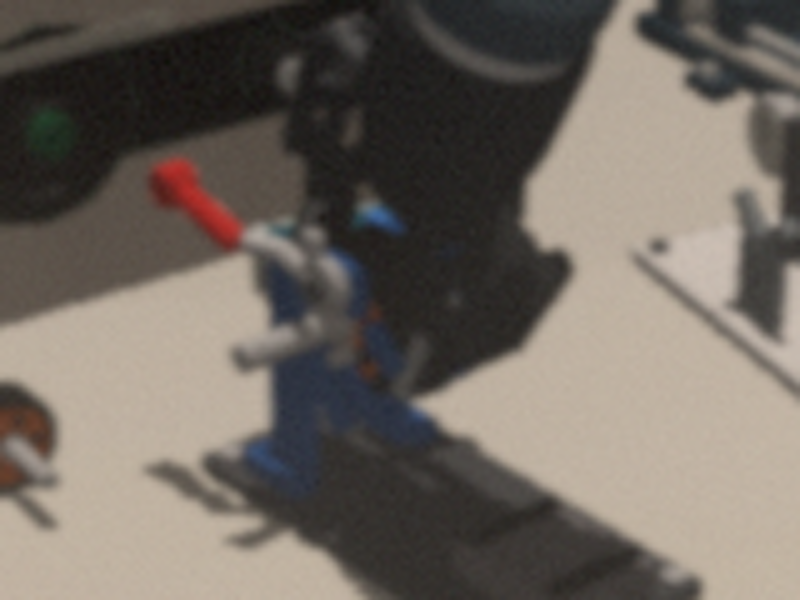

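Call:
apply_moves --moves "0.03 -0.0025 0 -0.001 0 0 0;0.03 -0.005 0 -0.0025 0 0 0;0.03 -0.005 0 -0.0025 0 0 0"

```text
time_s: 13.85
position: [0.5542, 0.2097, 0.0709]
orientation: [-3.137, 1.12, 0.118]
force: [-0.7, -1.1, -2.5]
opening: 0.726
```

```bash
python3 tgt.py B 7 0 71 .435 0 -.9 -.9 0 -.435
```

```text
t 13.85 q [ 0.2954  0.2336 -0.713   0.1797 -0.0771 -1.4059] F [-0.6738 -1.146  -2.5359] open 0.726352799930958
cur local [ 7.4258  0.2158 70.9111]
tool x,z local [ 0.4356  0.0022 -0.9001] [-0.9001 -0.     -0.4356]
shift mm [-0.3  0.2  0.3] turn [ 0.    -0.     0.002]
```

Call:
apply_moves --moves "0.03 -0.002 0 0.004 0 0 0;0.03 -0.004 0 0.008 0 0 0;0.03 -0.006 0 0.012 0 0 0;0.03 -0.0075 0 0.0165 0 0 0;0.03 -0.0075 0 0.0165 0 0 0"

```text
time_s: 14.48
position: [0.5357, 0.2077, 0.0704]
orientation: [-3.137, 1.12, 0.118]
force: [0.6, 0.7, -2.7]
opening: 0.727
```

```bash
python3 tgt.py B -37 0 48.5 .435 0 -.9 -.9 0 -.435
```

```text
t 14.475 q [ 0.303   0.2044 -0.7552  0.1674 -0.0804 -1.3992] F [ 0.6384  0.6689 -2.7165] open 0.7271544500331474
cur local [-11.1633   0.2208  70.3895]
tool x,z local [ 0.4355  0.0022 -0.9002] [-0.9002 -0.0002 -0.4355]
shift mm [ 8.5  0.2 32.8] turn [ 0.    -0.     0.002]
```

Call:
apply_moves --moves "0.03 0.0018 0 0.008 0 0 0;0.03 0.0038 0 0.016 0 0 0;0.03 0.0058 0 0.024 0 0 0;0.03 0.0077 0 0.0325 0 0 0;0.03 0.0086 0 0.042 0 0 0;0.03 0.0086 0 0.042 0 0 0"

```text
time_s: 15.22
position: [0.5009, 0.2036, 0.0435]
orientation: [-3.138, 1.122, 0.117]
force: [-0.2, -1.4, -3.0]
opening: 0.731
```

```bash
python3 tgt.py B -98 0 53 .435 0 -.9 -.9 0 -.435;  python3 - <<'E'
from h import *
for n in ('scene','top'):
    p=cam(n); r,c=proj(p,loc(BR,(-50,0,70))).astype(int)
    cv2.imwrite(f'pics/k_{n}.png',cv2.resize(p['frame'][r-60:r+60,c-80:c+80],None,fx=5,fy=5,interpolation=cv2.INTER_CUBIC))
E
```

```text
t 15.225 q [ 0.319   0.1976 -0.8642  0.0681 -0.0872 -1.3848] F [-0.1589 -1.3954 -2.9738] open 0.7307446807141569
cur local [-46.224    0.0708  43.5183]
tool x,z local [ 0.434   0.0019 -0.9009] [-0.9009 -0.0005 -0.434 ]
shift mm [-31.   -0.   42.5] turn [0.    0.001 0.002]
```

View pics/k_scene.png

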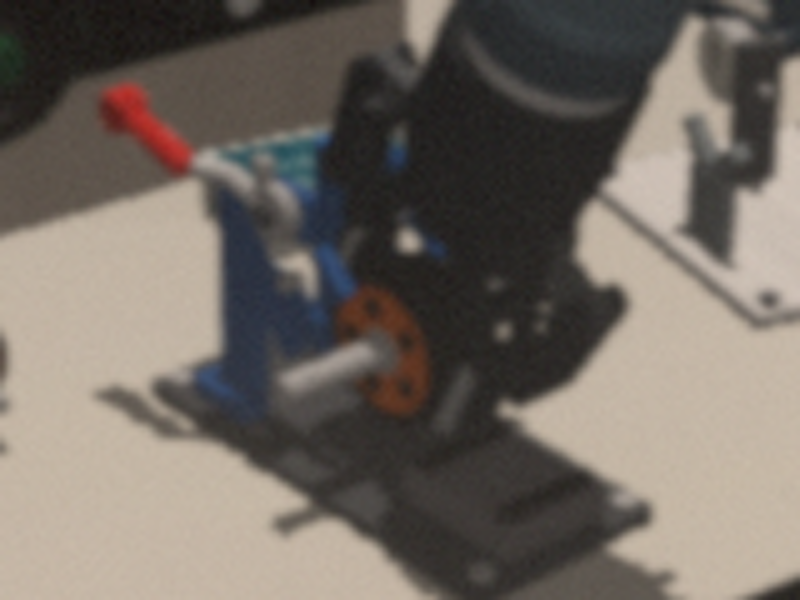

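View pics/k_top.png

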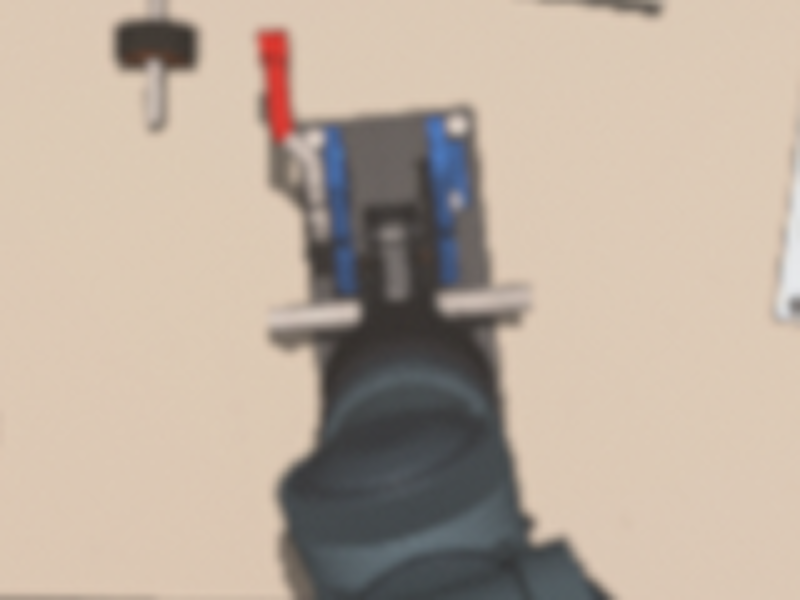

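```bash
python3 tgt.py B -104.4 0 56 0 0 -1 -1 0 0
```

```text
t 15.325 q [ 0.3187  0.1975 -0.8616  0.0678 -0.0873 -1.3849] F [-0.5984 -0.2921 -2.2499] open 0.7295282223768748
cur local [-44.3171   0.3239  44.745 ]
tool x,z local [ 0.4365  0.0023 -0.8997] [-0.8997 -0.0001 -0.4365]
shift mm [-36.4   0.2  49.1] turn [ 0.001 -0.452  0.002]
```

Call:
apply_moves --moves "0.03 -0.018 0 0.025 0 0 0;0.03 -0.0364 0 0.049 0 -0.1 0;0.03 -0.0364 0 0.049 0 -0.3 0;0.03 -0.0364 0 0.049 0 -0.452 0;0.03 -0.0364 0 0.049 0 -0.452 0;0.03 -0.0364 0 0.049 0 -0.452 0;0.03 -0.0364 0 0.049 0 -0.452 0"

```text
time_s: 16.2
position: [0.4413, 0.1969, 0.0557]
orientation: [-1.409, 1.569, 1.847]
force: [-0.7, 0.6, -1.1]
opening: 0.729
```

```bash
python3 - <<'E'
from h import *
for n in ('scene','top'):
    p=cam(n); r,c=proj(p,loc(BR,(-90,0,60))).astype(int)
    cv2.imwrite(f'pics/l_{n}.png',cv2.resize(p['frame'][r-60:r+60,c-80:c+80],None,fx=5,fy=5,interpolation=cv2.INTER_CUBIC))
    print([(d['location'],round(d['confidence'],2),inv(BR,onplane(p,*d['location'],.07))) for d in env.spot_point('wheel',p)])
E
python3 tgt.py B -104.4 0 38 0 0 -1 -1 0 0
```

```text
[([270.5, 236.2], 0.83, array([ 19.0419, 151.4013,  70.    ])), ([268.7, 346.6], 0.68, array([-103.6727,   -6.0727,   70.    ]))]
[([210.7, 269.0], 0.59, array([ 87.0419, 107.2899,  70.    ]))]
t 16.4 q [ 0.2869  0.3294 -0.4747  0.7665  0.002  -1.3978] F [-0.4096 -0.6678 -2.9836] open 0.7307425618919229
cur local [-105.388     0.2071   56.1737]
tool x,z local [-0.0001  0.002  -1.    ] [-1.     -0.0015  0.0001]
shift mm [18.2  0.2 -1. ] turn [0.001 0.    0.002]
```

View pics/l_scene.png

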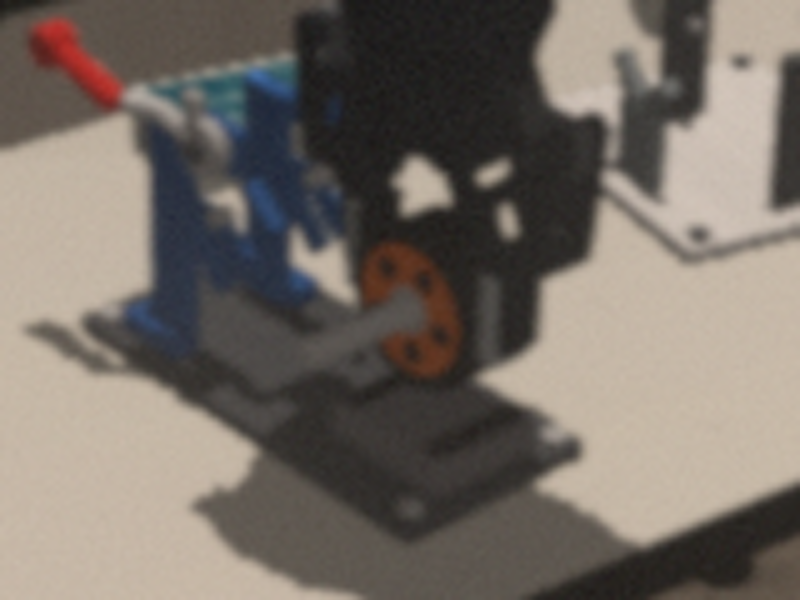

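View pics/l_top.png

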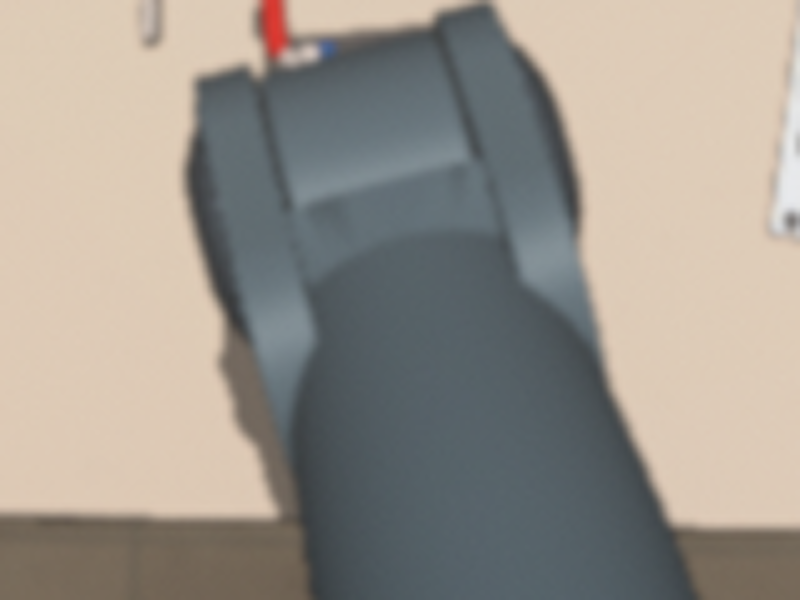

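Run:
```python
from h import *
p=pickle.load(open('scene1.pkl','rb')); r,c=proj(p,loc(BR,(-90,0,60))).astype(int)
for P in ((-105,13,72),(-105,62,72),(-102,13,72),(-105,13,69)):
    q=proj(p,loc(BR,P)); print(P,(q[1]-c+80)*5,(q[0]-r+60)*5)
```

```text
(-105, 13, 72) 406.735647493783 302.2912421554287
(-105, 62, 72) 302.8043843763561 348.07223209530605
(-102, 13, 72) 401.1065558479564 299.0234735403749
(-105, 13, 69) 406.54376554107955 309.50345354782513
```

Call:
apply_moves --moves "0.03 0.007 0 -0.001 0 0 0;0.03 0.013 0 -0.001 0 0 0;0.03 0.0155 0 -0.001 0 0 0;0.03 0.0155 0 -0.001 0 0 0"

```text
time_s: 16.9
position: [0.4436, 0.1972, 0.04]
orientation: [-0.853, 1.568, 2.403]
force: [0.7, -0.2, -2.1]
opening: 0.728
```

```bash
python3 tgt.py B -104.4 0 38 0 0 -1 -1 0 0
```

```text
t 16.9 q [ 0.2861  0.3532 -0.4897  0.7292  0.0021 -1.3981] F [ 0.7349 -0.2274 -2.0937] open 0.7282840001408805
cur local [-103.8013    0.1227   40.0378]
tool x,z local [-0.0016  0.0019 -1.    ] [-1.     -0.0009  0.0016]
shift mm [2.  0.1 0.6] turn [0.001 0.002 0.002]
```

Still free. Lowering in 1 mm steps.

Call:
apply_moves --moves "0.03 0.001 0 0.0005 0 0 0;0.03 0.002 0 0.0005 0 0 0;0.03 0.002 0 0.0005 0 0 0"

```text
time_s: 17.27
position: [0.4436, 0.1973, 0.0386]
orientation: [-1.359, 1.569, 1.896]
force: [-0.3, -0.7, -2.2]
opening: 0.724
```

```bash
python3 tgt.py B -104.4 0 38 0 0 -1 -1 0 0
python3 - <<'E'
from h import *
for n in ('scene',):
    p=cam(n); r,c=proj(p,loc(BR,(-90,0,60))).astype(int)
    cv2.imwrite(f'pics/m_{n}.png',cv2.resize(p['frame'][r-60:r+60,c-80:c+80],None,fx=5,fy=5,interpolation=cv2.INTER_CUBIC))
E
```

```text
t 17.275 q [ 0.2863  0.3542 -0.4929  0.7238  0.002  -1.398 ] F [-0.2519 -0.7372 -2.2255] open 0.7242723483222584
cur local [-103.8261    0.2183   38.5772]
tool x,z local [-0.0004  0.002  -1.    ] [-1.     -0.001   0.0004]
shift mm [0.6 0.2 0.6] turn [0.001 0.    0.002]
```

View pics/m_scene.png

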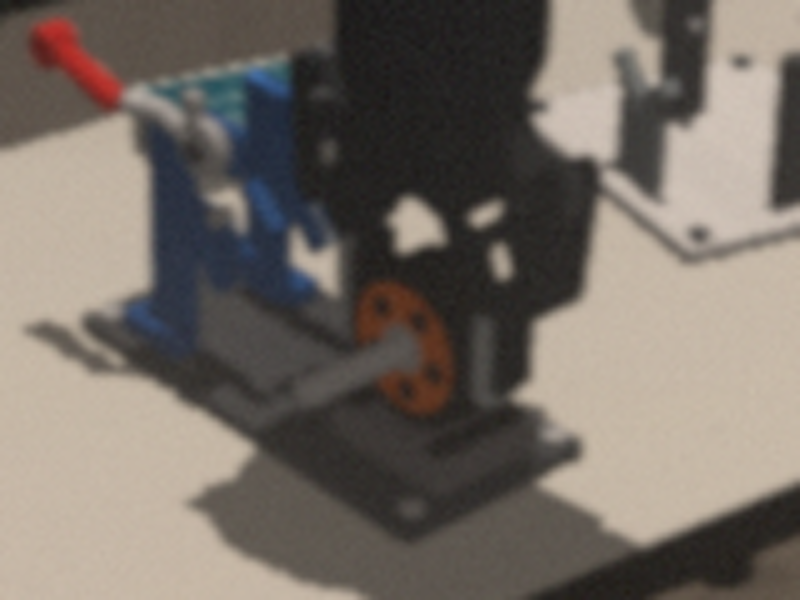

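Call:
apply_moves --moves "0.03 0.001 0 0.0005 0 0 0;0.03 0.001 0 0.0005 0 0 0"

```text
time_s: 17.58
position: [0.4436, 0.1973, 0.0385]
orientation: [-1.976, 1.569, 1.279]
force: [-1.9, -1.0, 6.5]
opening: 0.729
```

Call:
apply_moves --moves "0.03 0.001 0 0 0 0 0;0.03 0.001 0 0 0 0 0"

```text
time_s: 17.82
position: [0.4436, 0.1973, 0.0384]
orientation: [-2.102, 1.568, 1.154]
force: [-3.7, -2.4, 14.8]
opening: 0.731
```

Call:
apply_moves --moves "0.03 -0.0015 0 0 0 0 0;0.075 -0.0015 0 0 0 0 0;0.085 -0.0015 0 0 0 0 0;0.085 -0.0015 0 0 0 0 0;0.085 -0.0015 0 0 0 0 0"

```text
time_s: 18.45
position: [0.443, 0.1972, 0.0379]
orientation: [-1.176, 1.569, 2.079]
force: [0.3, 0.7, 0.1]
opening: 1.002
```

```bash
python3 tgt.py B -104.4 0 160 0 0 -1 -1 0 0
python3 - <<'E'
from h import *
for n in ('scene',):
    p=cam(n); r,c=proj(p,loc(BR,(-90,0,60))).astype(int)
    cv2.imwrite(f'pics/n_{n}.png',cv2.resize(p['frame'][r-60:r+60,c-80:c+80],None,fx=5,fy=5,interpolation=cv2.INTER_CUBIC))
E
```

```text
t 18.45 q [ 0.2865  0.3543 -0.4949  0.7221  0.0021 -1.3978] F [0.2861 0.6573 0.0704] open 1.001936255517979
cur local [-104.4609    0.1985   37.8806]
tool x,z local [-0.0008  0.002  -1.    ] [-1.     -0.001   0.0008]
shift mm [-122.1   -0.     0. ] turn [0.001 0.001 0.002]
```

View pics/n_scene.png

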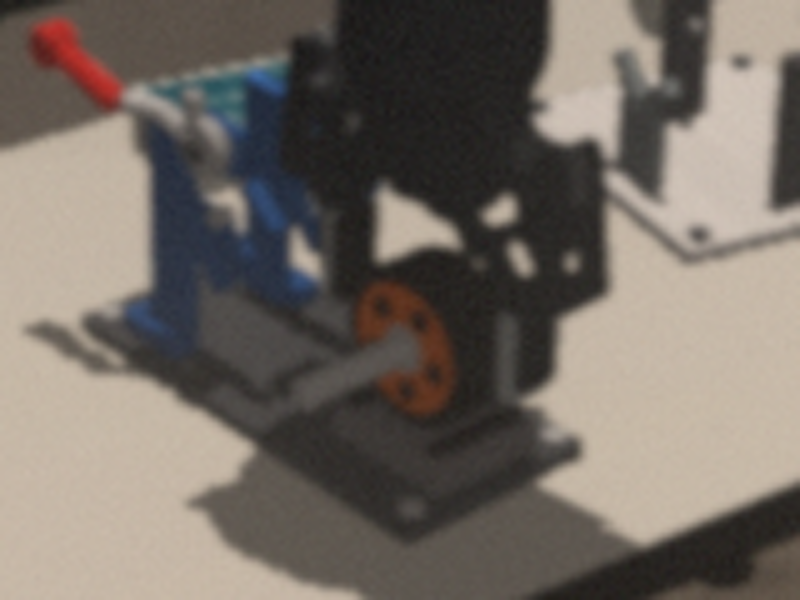

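Call:
apply_moves --moves "0.085 -0.02 0 0 0 0 0;0.085 -0.07 0 0 0 0 0;0.085 -0.11 0 0 0 0 0;0.085 -0.11 0 0 0 0 0"

```text
time_s: 19.0
position: [0.4459, 0.1978, 0.1514]
orientation: [-2.68, 1.564, 0.575]
force: [0.4, -0.1, -0.1]
opening: 0.996
```

```bash
python3 tgt.py B -105 0 148 0 0 -1 0 1 0
python3 - <<'E'
from h import *
for n in ('scene','top'):
    p=cam(n); r,c=proj(p,loc(BR,(-90,0,60))).astype(int); print(r,c)
    cv2.imwrite(f'pics/o_{n}.png',cv2.resize(p['frame'][r-60:r+60,c-80:c+80],None,fx=5,fy=5,interpolation=cv2.INTER_CUBIC))
E
```

```text
t 19.0 q [ 0.2861  0.2378 -0.3257  1.0003  0.0021 -1.3983] F [ 0.4075 -0.1127 -0.0737] open 0.9955713813907026
cur local [-101.4854    0.4998  151.3721]
tool x,z local [ 0.0065  0.0033 -1.    ] [-1.     -0.0011 -0.0065]
shift mm [3.3 0.5 3.5] turn [ 1.572 -0.003  0.008]
271 338
280 320
```

View pics/o_scene.png

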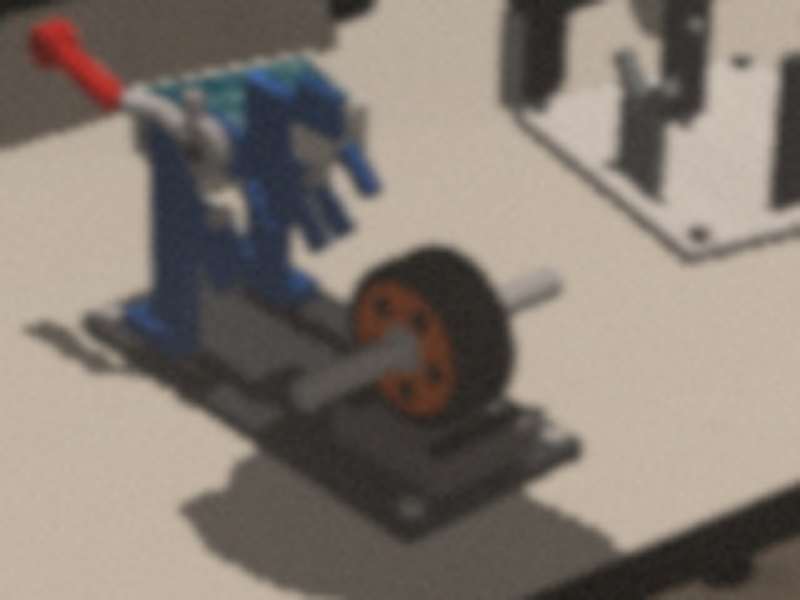

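Call:
apply_moves --moves "0.055 0.003 0 0.003 1.572 0 0;0.055 0.003 0 0.003 1.572 0 0;0.055 0.003 0 0.003 1.572 0 0;0.055 0.003 0 0.003 1.572 0 0;0.055 0.003 0 0.003 1.572 0 0;0.055 0.003 0 0.003 1.572 0 0;0.055 0.003 0 0.003 1.572 0 0;0.055 0.003 0 0.003 1.572 0 0;0.055 0.003 0 0.003 1.572 0 0;0.055 0.003 0 0.003 1.572 0 0"

```text
time_s: 20.35
position: [0.4388, 0.1962, 0.1433]
orientation: [1.233, 1.567, 2.917]
force: [0.4, -0.1, -0.4]
opening: 0.643
```

```bash
python3 tgt.py B -105 0 62 0 0 -1 0 1 0
python3 - <<'E'
from h import *
p=pickle.load(open('scene1.pkl','rb')); r,c=proj(p,loc(BR,(-90,0,60))).astype(int)
for P in ((-105,13,54),(-105,62,54),(-105,-62,54)):
    q=proj(p,loc(BR,P)); print(P,(q[1]-c+80)*5,(q[0]-r+60)*5)
E
```

```text
t 20.35 q [ 0.2871  0.2395 -0.3458  0.9892  0.0021  0.1739] F [ 0.4468 -0.1347 -0.436 ] open 0.643261978517701
cur local [-108.7441   -0.2532  143.2782]
tool x,z local [-0.004   0.0014 -1.    ] [-0.0007  1.      0.0014]
shift mm [81.3 -4.1  0.1] turn [ 0.001  0.001 -0.004]
(-105, 13, 54) 405.5918865099082 345.281455053815
(-105, 62, 54) 302.4672066153238 391.9000524874255
(-105, -62, 54) 552.9645623191851 278.6600851422705
```

Call:
apply_moves --moves "0.055 0.04 -0.004 0 0 0 0;0.055 0.07 -0.004 0 0 0 0;0.055 0.08 -0.004 0 0 0 0;0.055 0.08 -0.004 0 0 0 0"

```text
time_s: 20.85
position: [0.4431, 0.197, 0.0643]
orientation: [1.043, 1.568, 2.727]
force: [-1.3, 0.6, -0.3]
opening: 0.644
```

```bash
python3 tgt.py B -105 0 62 0 0 -1 0 1 0
```

```text
t 20.85 q [ 0.2861  0.3234 -0.4582  0.7916  0.0021  0.1732] F [-1.2583  0.5587 -0.2849] open 0.644054714325542
cur local [-104.3305    0.0144   64.3407]
tool x,z local [-0.0028  0.0016 -1.    ] [-0.0004  1.      0.0016]
shift mm [ 2.3  0.7 -0. ] turn [ 0.     0.002 -0.003]
```

Call:
apply_moves --moves "0.035 0.002 0 0 0 0 0;0.01 0.002 0 0 0 0 0;0.01 0.002 0 0 0 0 0;0.01 0.002 0 0 0 0 0;0.01 0.002 0 0 0 0 0"

```text
time_s: 21.48
position: [0.4452, 0.1977, 0.0641]
orientation: [-0.625, 1.568, 1.058]
force: [0.2, 0.9, 5.9]
opening: 0.289
```

```bash
python3 tgt.py B -105 0 150 0 0 -1 0 1 0
python3 - <<'E'
from h import *
for n in ('scene',):
    p=cam(n); r,c=proj(p,loc(BR,(-90,0,60))).astype(int); print(r,c)
    cv2.imwrite(f'pics/p_{n}.png',cv2.resize(p['frame'][r-60:r+60,c-80:c+80],None,fx=5,fy=5,interpolation=cv2.INTER_CUBIC))
E
```

```text
t 21.475 q [ 0.2861  0.3237 -0.4586  0.7861  0.0023  0.1737] F [0.1507 0.8856 5.928 ] open 0.28894360679139847
cur local [-102.2005    0.4714   64.0886]
tool x,z local [ 0.0019  0.0027 -1.    ] [0.0001 1.     0.0027]
shift mm [-85.9   2.6  -0.2] turn [-0.     0.003  0.002]
271 338
```

View pics/p_scene.png

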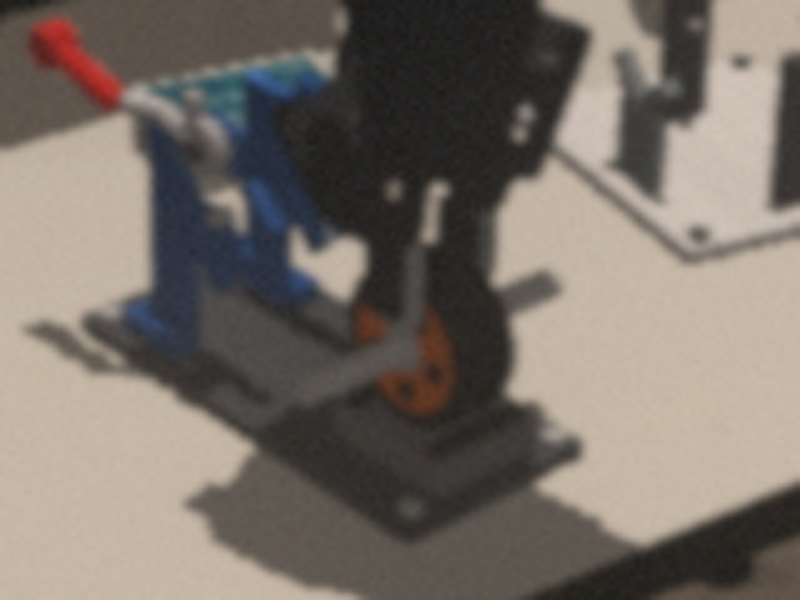

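Call:
apply_moves --moves "0.01 -0.01 0 0 0 0 0;0.01 -0.04 0 0 0 0 0;0.01 -0.09 0 0 0 0 0;0.01 -0.09 0 0 0 0 0"

```text
time_s: 22.02
position: [0.4467, 0.1978, 0.1568]
orientation: [-1.124, 1.564, 0.559]
force: [0.7, -0.8, -2.6]
opening: 0.292
```

```bash
python3 tgt.py S 2.5 0 150 0 0 -1 0 1 0
python3 - <<'E'
from h import *
for n in ('scene',):
    p=cam(n); r,c=proj(p,loc(BR,(-90,0,120))).astype(int); print(r,c)
    cv2.imwrite(f'pics/q_{n}.png',cv2.resize(p['frame'][r-60:r+60,c-80:c+80],None,fx=5,fy=5,interpolation=cv2.INTER_CUBIC))
E
```

```text
t 22.025 q [ 0.2857  0.2355 -0.314   1.0147  0.0019  0.1733] F [ 0.6835 -0.7807 -2.5518] open 0.29182191406202673
cur local [-140.108   231.6907  156.7551]
tool x,z local [ 0.0053  0.0045 -1.    ] [-0.2497  0.9683  0.003 ]
shift mm [   6.5  -80.2 -260. ] turn [0.252 0.004 0.006]
242 339
```

View pics/q_scene.png

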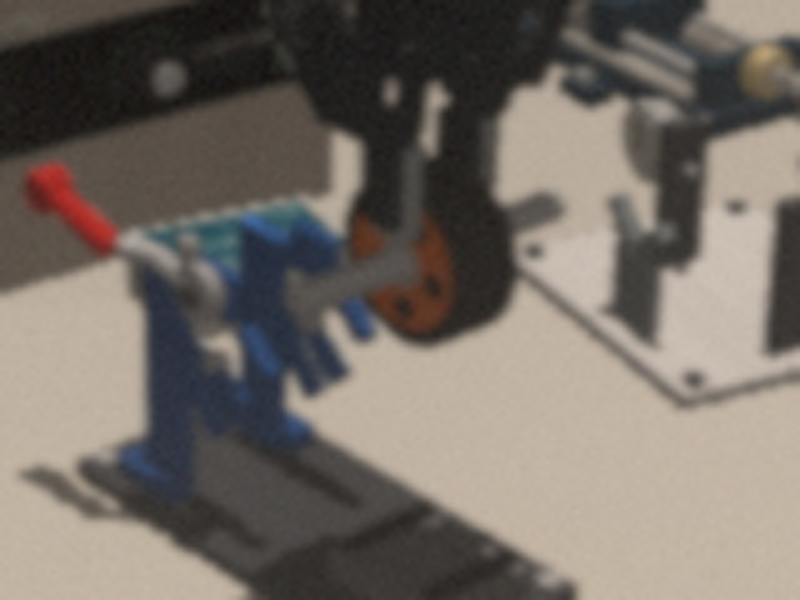

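Call:
apply_moves --moves "0.01 0 -0.01 -0.03 0.03 0 0;0.01 0 -0.02 -0.07 0.07 0 0;0.01 0 -0.034 -0.11 0.11 0 0;0.01 0 -0.046 -0.15 0.15 0 0;0.01 0 -0.059 -0.19 0.19 0 0;0.01 0 -0.07 -0.23 0.23 0 0;0.01 0.006 -0.08 -0.26 0.252 0 0;0.01 0.006 -0.08 -0.26 0.252 0 0;0.01 0.006 -0.08 -0.26 0.252 0 0"

```text
time_s: 23.2
position: [0.5511, -0.0517, 0.1448]
orientation: [1.119, 1.565, 2.55]
force: [0.4, 0.5, -2.0]
opening: 0.29
```

```bash
python3 tgt.py S 2.5 0 66 0 0 -1 0 1 0
python3 - <<'E'
from h import *
for n in ('scene','top'):
    p=cam(n); r,c=proj(p,loc(ST,(0,0,90))).astype(int); print(r,c)
    cv2.imwrite(f'pics/r_{n}.png',cv2.resize(p['frame'][r-60:r+60,c-80:c+80],None,fx=5,fy=5,interpolation=cv2.INTER_CUBIC))
E
```

```text
t 23.2 q [-0.2094  0.3776 -0.1462  1.0521  0.0021 -0.0698] F [ 0.3857  0.5047 -1.9861] open 0.28974083403023243
cur local [ -1.92    -0.8164 144.8253]
tool x,z local [-0.005   0.0024 -1.    ] [-0.0004  1.      0.0024]
shift mm [78.8 -4.8  0.6] turn [ 0.     0.002 -0.005]
208 407
239 429
```

View pics/r_scene.png

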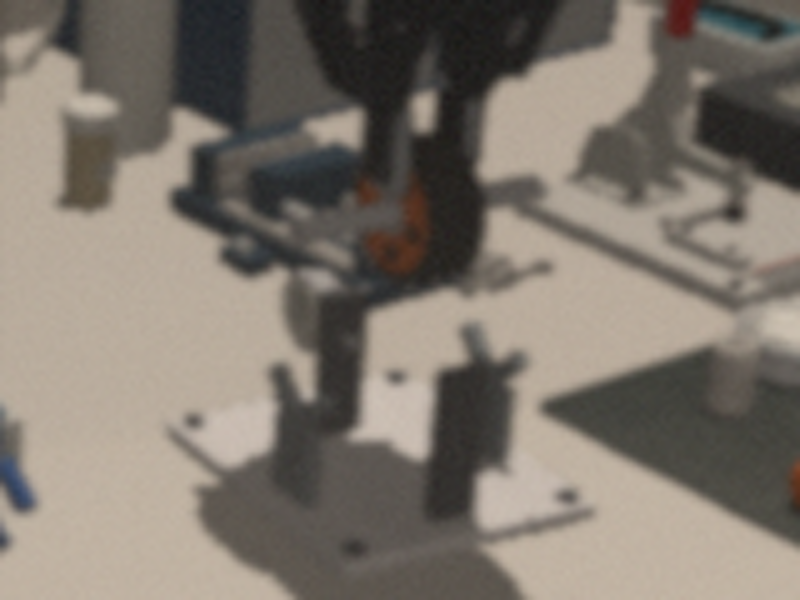

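View pics/r_top.png

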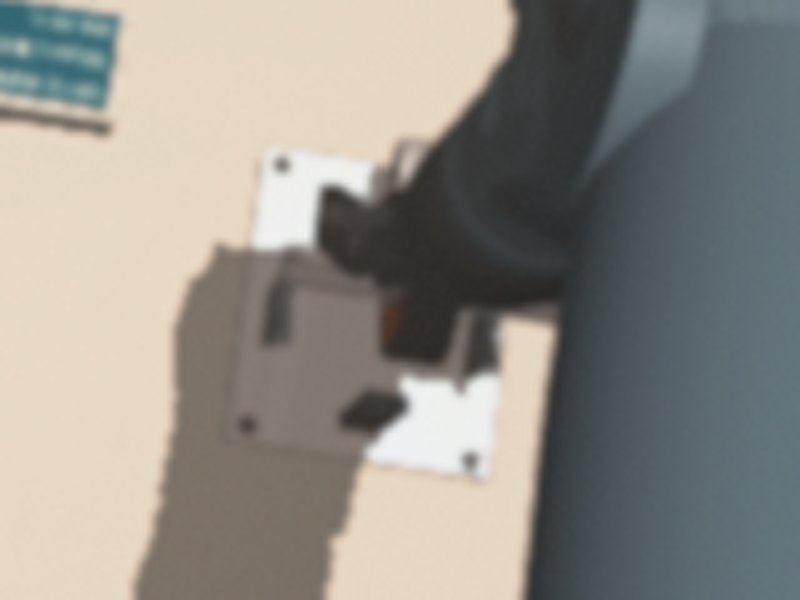

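Call:
apply_moves --moves "0.01 0.02 -0.004 0 0 0 0;0.01 0.045 -0.004 0 0 0 0;0.01 0.055 -0.004 0 0 0 0;0.01 0.055 -0.004 0 0 0 0"

```text
time_s: 23.8
position: [0.5557, -0.0521, 0.0909]
orientation: [1.014, 1.567, 2.446]
force: [0.2, -0.5, -2.2]
opening: 0.296
```

```bash
python3 tgt.py S 2.5 0 66 0 0 -1 0 1 0
python3 - <<'E'
from h import *
p0=env.state()['position']; l=inv(ST,p0); print(l)
for n in ('scene','top'):
    p=cam(n); r,c=proj(p,loc(ST,(0,0,70))).astype(int)
    cv2.imwrite(f'pics/s_{n}.png',cv2.resize(p['frame'][r-40:r+40,c-50:c+50],None,fx=7,fy=7,interpolation=cv2.INTER_CUBIC))
    for P in ((0,62,l[2]-10),(0,-62,l[2]-10),(0,13,l[2]-10),(0,50,68-17),(0,-50,68-17)):
        q=proj(p,loc(ST,P)); print(n,P,(q[1]-c+50)*7,(q[0]-r+40)*7)
E
```

```text
t 23.8 q [-0.2081  0.4265 -0.2207  0.9267  0.0017 -0.0692] F [ 0.2379 -0.5322 -2.1807] open 0.29594878444630457
cur local [ 2.68   -0.5188 90.9093]
tool x,z local [-0.0031  0.0019 -1.    ] [-0.0012  1.      0.0019]
shift mm [24.9  0.1  0.5] turn [ 0.001  0.002 -0.003]
[ 2.68   -0.5188 90.9093]
scene (0, 62, np.float64(80.90930554400006)) 185.01980059537408 288.05417256879656
scene (0, -62, np.float64(80.90930554400006)) 522.541603097509 216.64983196708633
scene (0, 13, np.float64(80.90930554400006)) 321.5420305599888 259.1722463174199
scene (0, 50, 51) 212.92829753302817 369.2884133777919
scene (0, -50, 51) 482.3726572538507 309.62694231798093
top (0, 62, np.float64(80.90930554400006)) 176.86694643104903 246.70163254023538
top (0, -62, np.float64(80.90930554400006)) 548.1323707955838 303.3038488503903
top (0, 13, np.float64(80.90930554400006)) 323.21183970536913 269.01301615258694
top (0, 50, 51) 199.44807260706227 269.01879693863555
top (0, -50, 51) 491.52259259098344 313.60894787179956
```

View pics/s_scene.png

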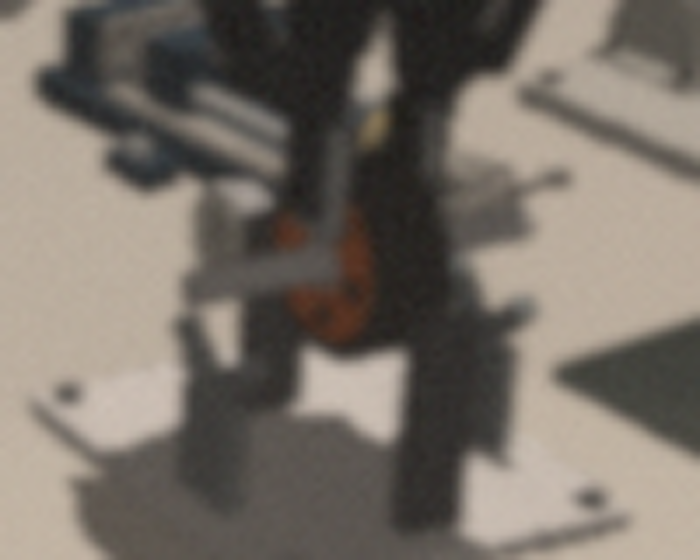

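View pics/s_top.png

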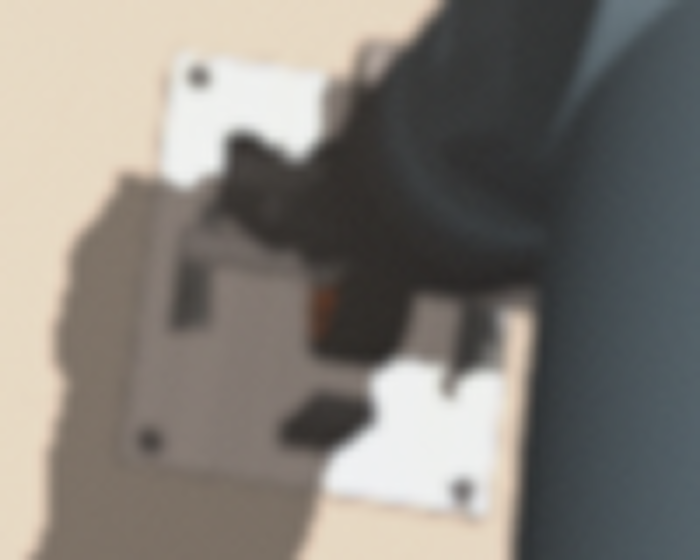

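Call:
apply_moves --moves "0.01 0.01 0 0.0005 0 0 0;0.01 0.019 0 0.0005 0 0 0;0.01 0.022 0 0.0005 0 0 0;0.01 0.022 0 0.0005 0 0 0"

```text
time_s: 24.4
position: [0.5562, -0.0522, 0.069]
orientation: [0.873, 1.568, 2.304]
force: [-0.3, 1.4, -3.0]
opening: 0.29
```

```bash
python3 tgt.py S 2.5 0 66 0 0 -1 0 1 0
```

```text
t 24.4 q [-0.208   0.4474 -0.2507  0.875   0.0017 -0.0682] F [-0.2856  1.3698 -3.0358] open 0.2901154878390334
cur local [ 3.2564 -0.5404 68.9559]
tool x,z local [-0.0022  0.0018 -1.    ] [-0.0002  1.      0.0018]
shift mm [3.  0.7 0.5] turn [ 0.     0.002 -0.002]
```

Call:
apply_moves --moves "0.01 0.002 0.0005 0.0003 0 0 0;0.01 0.003 0.0005 0.0003 0 0 0;0.01 0.003 0.0005 0.0003 0 0 0"

```text
time_s: 24.78
position: [0.5564, -0.0519, 0.0671]
orientation: [0.232, 1.569, 1.663]
force: [-1.5, 1.2, 4.0]
opening: 0.289
```

```bash
python3 tgt.py S 2.5 0 66 0 0 -1 0 1 0
python3 - <<'E'
from h import *
p=cam('scene'); r,c=proj(p,loc(ST,(0,0,70))).astype(int)
cv2.imwrite(f'pics/t_scene.png',cv2.resize(p['frame'][r-40:r+40,c-50:c+50],None,fx=7,fy=7,interpolation=cv2.INTER_CUBIC))
E
```

```text
t 24.775 q [-0.2074  0.4481 -0.255   0.8682  0.0015 -0.0677] F [-1.5044  1.2157  3.9558] open 0.2885302808564307
cur local [ 3.4158 -0.2435 67.1122]
tool x,z local [-0.0004  0.0015 -1.    ] [-0.0003  1.      0.0015]
shift mm [1.1 0.9 0.2] turn [ 0.     0.001 -0.   ]
```

View pics/t_scene.png

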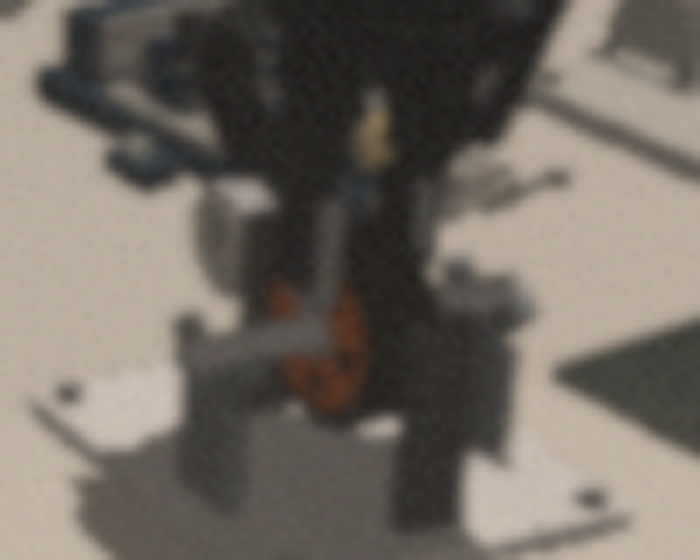

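Call:
apply_moves --moves "0.01 0.001 0.001 0 0 0 0;0.01 0.002 0.001 0 0 0 0;0.01 0.002 0.001 0 0 0 0"

```text
time_s: 25.2
position: [0.556, -0.0519, 0.0664]
orientation: [-0.742, 1.569, 0.689]
force: [-4.0, 1.3, 12.9]
opening: 0.286
```

```bash
python3 tgt.py S 2.5 0 66 0 0 -1 0 1 0
```

```text
t 25.2 q [-0.2074  0.4468 -0.2592  0.8638  0.0014 -0.0677] F [-4.0311  1.3022 12.9353] open 0.2864887528609753
cur local [ 2.9581 -0.2908 66.3966]
tool x,z local [ 0.0012  0.0013 -1.    ] [-0.0003  1.      0.0013]
shift mm [0.4 0.5 0.3] turn [0.    0.001 0.001]
```

Call:
apply_moves --moves "0.01 -0.001 0.001 0 0 0 0;0.032 -0.001 0.001 0 0 0 0;0.04 -0.001 0.001 0 0 0 0;0.04 -0.001 0.001 0 0 0 0;0.04 -0.001 0.001 0 0 0 0"

```text
time_s: 25.82
position: [0.5542, -0.0516, 0.0652]
orientation: [0.659, 1.568, 2.09]
force: [-1.0, -0.2, -0.6]
opening: 0.47
```

```bash
python3 tgt.py S 2.5 0 180 0 0 -1 0 1 0
python3 - <<'E'
from h import *
p=cam('scene'); r,c=proj(p,loc(ST,(0,0,70))).astype(int)
cv2.imwrite(f'pics/u_scene.png',cv2.resize(p['frame'][r-40:r+40,c-50:c+50],None,fx=7,fy=7,interpolation=cv2.INTER_CUBIC))
E
```

```text
t 25.825 q [-0.2077  0.4467 -0.2627  0.8629  0.0017 -0.0681] F [-1.0321 -0.2184 -0.6411] open 0.4697825904295403
cur local [ 1.1245 -0.1993 65.2295]
tool x,z local [-0.0014  0.0018 -1.    ] [-0.0003  1.      0.0018]
shift mm [-114.8   -1.2    0.4] turn [ 0.     0.002 -0.001]
```

View pics/u_scene.png

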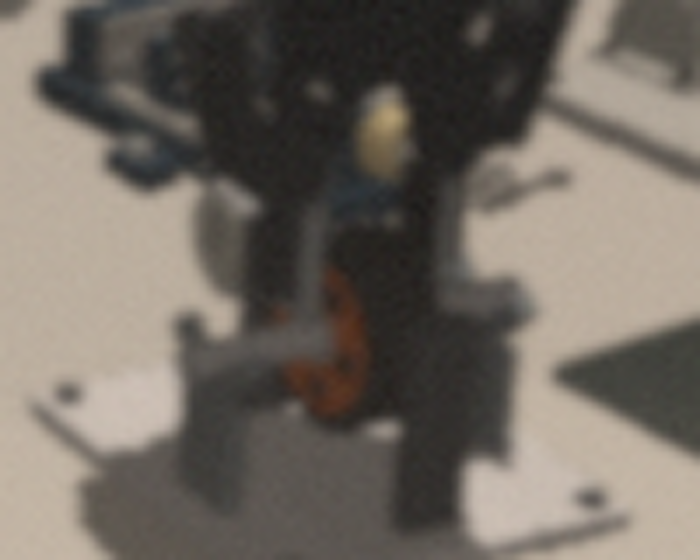

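Released, the axle sits in the notches. Retreat up and check.

Call:
apply_moves --moves "0.04 -0.01 0 0 0 0 0;0.04 -0.03 0 0 0 0 0;0.04 -0.07 0 0 0 0 0;0.04 -0.12 0 0 0 0 0;0.04 -0.14 -0.05 0.06 0 0 0;0.04 -0.14 0.1 0.06 0 0 0;0.04 -0.14 0.15 -0.06 0 0 0;0.04 -0.14 0.15 -0.14 0 0 0;0.04 -0.14 0.15 -0.2 0 0 0;0.04 -0.14 0.15 -0.2 0 0 0"

```text
time_s: 27.12
position: [0.3942, -0.1956, 0.2061]
orientation: [-0.697, 1.57, 0.735]
force: [1.1, -1.3, 0.2]
opening: 0.466
```

Run:
```python
from h import *
s=env.state(); print(s['time_s'],s['force'],s['position'])
for n in ('scene','top'):
    p=cam(n); pickle.dump(p,open(f'v_{n}.pkl','wb')); r,c=proj(p,loc(ST,(0,0,60))).astype(int)
    cv2.imwrite(f'pics/v_{n}.png',cv2.resize(p['frame'][r-40:r+40,c-50:c+50],None,fx=7,fy=7,interpolation=cv2.INTER_CUBIC))
    cv2.imwrite(f'pics/w_{n}.png',p['frame'])
    for P in ((0,62,56),(0,-62,56),(0,13,56),(0,13,88),(0,-13,88),(0,50,56),(0,-50,56)):
        q=proj(p,loc(ST,P)); print(n,P,((q[1]-c+50)*7).round(),((q[0]-r+40)*7).round())
```

```text
27.125 [ 1.0757 -1.3226  0.1505] [ 0.3942 -0.1956  0.2061]
scene (0, 62, 56) 180.0 334.0
scene (0, -62, 56) 515.0 260.0
scene (0, 13, 56) 316.0 304.0
scene (0, 13, 88) 323.0 210.0
scene (0, -13, 88) 394.0 195.0
scene (0, 50, 56) 214.0 327.0
scene (0, -50, 56) 484.0 267.0
top (0, 62, 56) 167.0 261.0
top (0, -62, 56) 530.0 316.0
top (0, 13, 56) 310.0 283.0
top (0, 13, 88) 327.0 265.0
top (0, -13, 88) 405.0 277.0
top (0, 50, 56) 202.0 266.0
top (0, -50, 56) 495.0 311.0
```

View pics/v_scene.png

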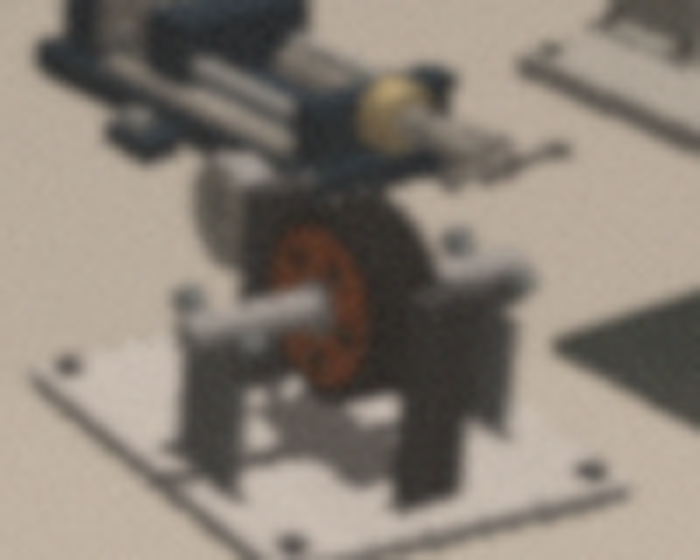

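View pics/v_top.png

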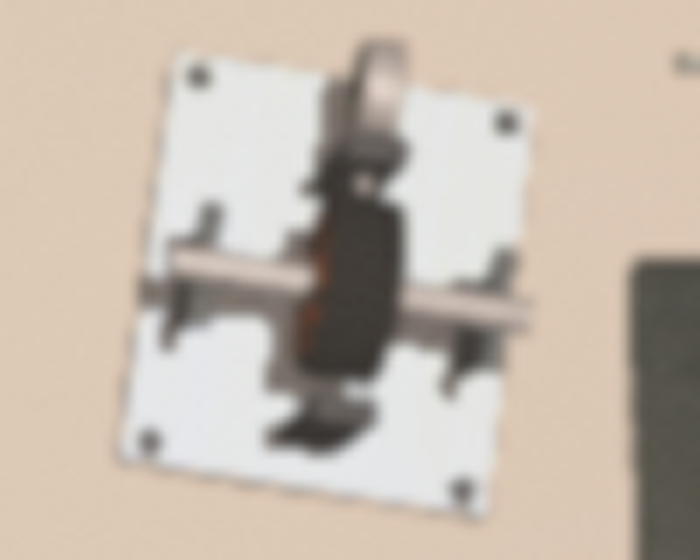

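View pics/w_scene.png

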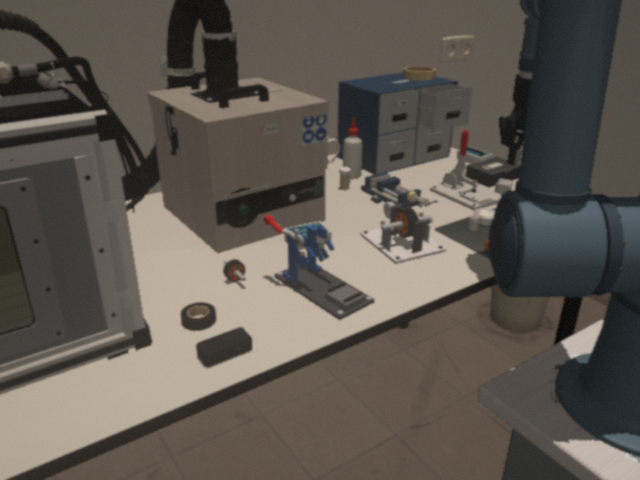

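Run:
```python
from h import *
for n in ('top','scene'):
    p=pickle.load(open(f'v_{n}.pkl','rb')); p0=pickle.load(open(f'{n}1.pkl','rb'))
    for nm,q in (('before',p0),('now',p)):
        C=cloud(q).reshape(-1,3); C=C[np.isfinite(C[:,0])]
        L=np.stack([inv(ST,x) for x in C[(abs(C[:,0]-.553)<.12)&(abs(C[:,1]+.05)<.12)]])
        nt=L[(abs(L[:,0])<22)&(L[:,2]>20)&(L[:,2]<75)&(abs(L[:,1])>35)&(abs(L[:,1])<75)]
        a=nt[:,1]
        pr=lambda v:np.percentile(v,[2,10,50,90,98]).round(1)
        print(n,nm,'+',pr(a[a>0]),'-',pr(a[a<0]))
        if nm=='now':
            w=L[(abs(L[:,1])<30)&(L[:,2]>72)&(L[:,2]<95)&(abs(L[:,0])<32)]; print('wheel',pr(w[:,1]),w[:,2].max(),pr(w[:,0]))
            t=L[(abs(L[:,0])<10)&(L[:,2]>52)&(L[:,2]<72)&(abs(L[:,1])>15)&(abs(L[:,1])<75)]; print('axle y',t[:,1].min(),t[:,1].max(),'z + -',np.median(t[t[:,1]>0][:,2]),np.median(t[t[:,1]<0][:,2]),'x',np.median(t[t[:,1]>0][:,0]),np.median(t[t[:,1]<0][:,0]))
# top: intensity profile along wheel top and diff images: mask change
    d=cv2.absdiff(p['frame'],p0['frame']).sum(2); 
    r,c=proj(p,loc(ST,(0,0,60))).astype(int); m=np.zeros_like(d); m[r-40:r+40,c-50:c+50]=d[r-40:r+40,c-50:c+50]
    cv2.imwrite(f'pics/x_{n}.png',cv2.resize(np.clip(m[r-40:r+40,c-50:c+50],0,255).astype(np.uint8),None,fx=7,fy=7,interpolation=cv2.INTER_CUBIC))
```

```text
top before + [47.7 48.3 53.1 55.5 55.9] - [-52.  -51.2 -46.  -44.2 -43.9]
top now + [36.1 41.1 52.5 58.7 63. ] - [-58.9 -54.1 -46.7 -41.2 -36.3]
wheel [-10.2  -8.    3.3  13.9  15.5] 93.0827086098371 [-27.7 -23.7  -3.8  19.3  25.3]
axle y -59.685491213782164 63.74223560414433 z + - 60.70145866961076 60.931010546355694 x -1.6901635719824926 -1.1806823007530232
scene before + [45.1 47.1 51.9 54.2 55.5] - [-54.8 -53.3 -48.2 -46.  -44.7]
scene now + [36.4 45.6 52.  56.8 62.2] - [-58.4 -54.9 -48.5 -44.4 -37.9]
wheel [-11.5  -8.7   5.8  13.3  14.9] 90.28958126157251 [-27.4 -24.6 -12.2   9.1  18.7]
axle y -62.809556883334864 63.283896438074805 z + - 59.2191950473364 60.379337329900956 x -4.520448123822867 -3.942729218062711
```

View pics/x_top.png

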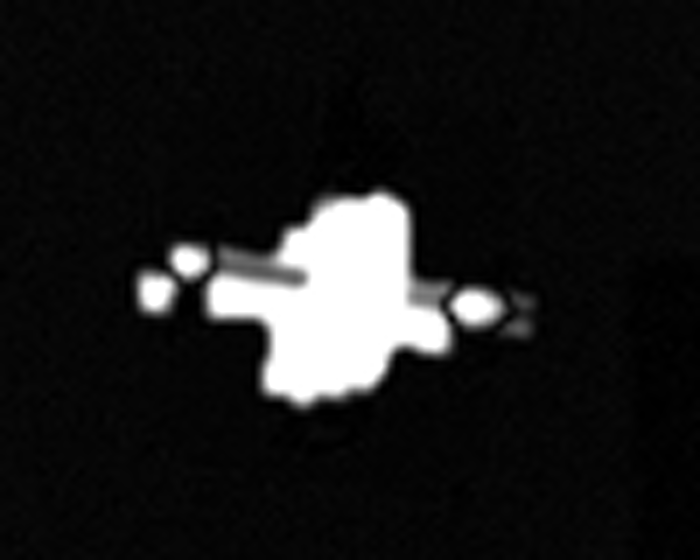

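Run:
```python
from h import *
p=pickle.load(open('v_top.pkl','rb')); p0=pickle.load(open('top1.pkl','rb'))
d=cv2.absdiff(p['frame'],p0['frame']).sum(2)
for n,(x,y) in dict(tape=(.5356,.4402),wipes=(.6854,.1179),brick=(.43,.4514)).items():
    r,c=proj(p,(x,y,.02)).astype(int); w=d[r-18:r+18,c-24:c+24]; print(n,(w>90).mean())
s=pickle.load(open('v_scene.pkl','rb'));r,c=proj(s,loc(BR,(20,46,120))).astype(int)
cv2.imwrite('pics/y_scene.png',cv2.resize(s['frame'][r-50:r+50,c-60:c+60],None,fx=5,fy=5,interpolation=cv2.INTER_CUBIC))
print(env.sign_off()); print(env.state()['time_s'])
```

```text
tape 0.0
wipes 0.0
brick 0.0
the job is handed in; nothing more can be done
None
the job is handed in; nothing more can be done
```

View pics/y_scene.png

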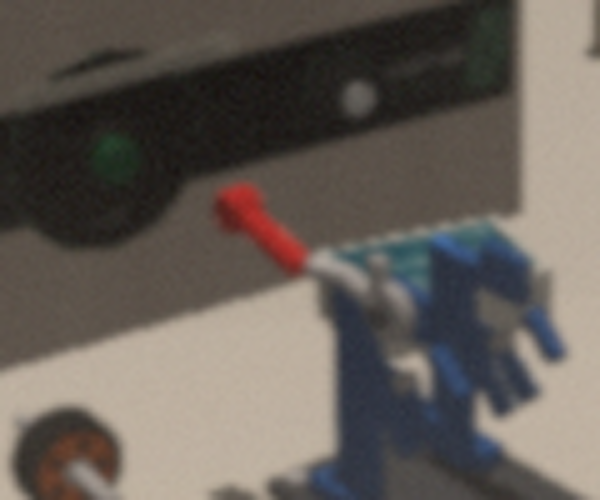

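The job is done in the order asked and was handed in at about 27 s; the hand-in gives no verdict.

- **Lever:** The knob slipped up in the fingers near the end of the swing, leaving the lever about 0.15 to 0.2 rad short. I opened the gripper and pushed the knob down with closed fingertips until it met a firm stop (18 N, knob top about 133 mm high, against 134 expected). The last picture shows it still open.
- **Wheel out of the bracket and parked:** I gripped the tread with a tilted tool, lifted it 5 mm, carried it over the lip and down the slots without hindrance. I set it upright between the chocks and let go, and a picture showed it standing free.
- **Wheel into the stand:** I took it again by its flat faces, laid the axle in both V notches and let go.
- **Last checks:** Both ends of the axle lie at about the same height. Within each camera the wheel is centred between the notches to about 1 mm. The two cameras differ by up to about 3 mm in the axle's x position and 1 to 2 mm in the sideways readings, about their calibration error. The tape roll, carton and power supply show no change in the top picture. The gripper was clear at hand-in.

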